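# Hold the buckle blank flush on the bench pin

### The job

The scribing template is still lying on the brass buckle blank: hang it by its round hole on the free peg of the sloping rack, lying back against the rack's board, and let go of it. Then lay the blank on the tilted bench pin, lengthwise along the pin with its drilled hole over the notch at the pin's outer end, tilted to the pin's slope so that it sits flush, and press it down with about 10 N, ready for sawing. Finish while still gripping the blank and holding it pressed flat there; leave the other things on the bench where they are.

Things in the scene. Friction and masses are not known exactly. Their poses are not given: they have to be found in the camera images.
- template: dark steel scribing template: flat plate 116 x 40 x 5 mm (its x, y, z), 120 g, with a round hanging hole 16 mm in diameter near its +x end and two rectangular windows 26 x 20 mm (centres at x = +10 and -32 mm). Origin: centre of its underside. It starts lying flat on the blank, overhanging it at both ends
- template_hole (a point): centre of the template's hanging hole at its underside, 44 mm along +x from the template's origin; axes as the template
- peg: free peg of the wooden rack, fixed: steel pin 7 mm in diameter, 35 mm long, square on the sloping board. Origin: the peg's root in the board's face. z: along the peg, out of the board; x: up the slope; y: level. The template hangs with its hole end up (template x along peg x) and lies on the board
- rack: wooden rack, fixed, left or right: board 220 mm wide, 165 mm up its slope, face 34 degrees from level, turned away from the robot (low edge far, 6 mm lip; rack's +x: level, towards the high edge and the robot). The free peg is 125 mm up the slope, 55 mm to the rack's -y; the other peg, 113 mm to its +y, holds a lighter template 34 mm wide. Origin: centre of its foot on the bench
- blank: plain brass buckle blank: flat plate 92 x 66 x 6 mm (its x, y, z), 240 to 375 g, with one drilled hole 8 mm in diameter near its +x end. Origin: centre of its underside. It starts lying flat on the soldering board and can be gripped across its 66 mm width
- blank_hole (a point): centre of the blank's drilled hole at its underside, 30 mm along +x from the blank's origin; axes as the blank
- board: pale soldering board, fixed, left if the rack is right, else right: 170 x 150 x 12 mm (x, y, z), origin centre of its underside
- pin_notch (a point): point in the middle of the saw notch, in the plane of the working (upper) face of the wooden bench pin, 22 mm short of its outer end. z: square out of the face; x: along the pin to its outer end, down the slope; y: level. The face is 52 mm wide and begins 99 mm before this point; the notch is a V, 46 mm deep, about 28 mm wide at its mouth, 14 mm at this point
- pin_bracket: steel bracket screwed to the bench, 70 x 90 mm, that carries the pin on a cross bolt; star knob at -y; all of it stays below the plane of the pin's face. The pin's slope is 7 to 21 degrees, locked and rigid, different each time; the pin juts out over the bench's cut-out with free space beside and below. Origin: on the bench, 45 mm below and 12 mm short of the bolt's axis
- spool: bystander: blue spool of solder, 44 mm across, 24 mm high, origin centre of underside
- bangle: bystander: brass ring 66 mm across, 9 mm high, origin centre of underside
- brick: bystander: piece of fire brick 72 x 34 x 26 mm, origin centre of underside
- hammer: bystander: hammer 240 mm long, lying far to the left
- flux_jar: bystander: amber jar 52 mm across, 55 mm high, origin centre of underside
- doming_block: bystander: steel cube of 50 mm, origin centre of underside
- file: bystander: flat file 200 mm long with a turned wooden handle, lying across in front of the robot
Mind the look-alikes: they are no part of the job. Leave any orange or red look-alike of the blank alone.

How it is judged:
By the outcome, as a careful person would: the job done as asked, in the order asked, and still so for the second after the job is handed in, while the arm keeps its last pose, push and grip.
It also fails if it takes over 61 s, if anything falls off the work surface, if the arm or the gripper's body presses on something with over 40 N, if the wrist force passes 120 N, or if a joint passes its speed limit or range.

### The arm

A 6-joint arm with a two-finger parallel gripper is mounted at the origin on the work surface. World frame = base frame: x ahead of the robot, y to its left, z up, the work surface at z = 0. Lengths are in m, angles in rad, forces in N, time in s.
With the tool pointing down it reaches from about 0.35 to 0.95 m from the base axis. Payload 17.4 kg.
Tool frame: the origin (TCP) lies at the very end of the fingers, on their centre line; the grasp point (between the pads) lies 19 mm behind it; z points along the fingers, x is the direction in which the jaws open and shut, and the axes are right-handed (so a half turn about z gives the same grasp; the last joint's range is limited). The gripper opens to 93 mm and grips with 3 to 60 N. Pads are 15 mm wide; open, the fingers measure 128 mm over their backs; the gripper's body (75 mm by 188 mm) begins 65 mm behind the grasp point.
Start: joints at [-1.269, 0.116, 1.442, -0, 1.584, -0.038], TCP at [0.225, -0.636, 0.219] pointing down, gripper open.
Joint ranges: [-2.83, 2.83], [-0.83, 2.19], [0.07, 2.5], [-1.14, 4.28], [0.01, 3], [-2.97, 2.97]. Speed limits (rad/s): [1.89, 1.89, 2.22, 3.14, 3.14, 3.14].

### API

Orientations are given as a unit quaternion [x, y, z, w].
In Python, from plant import * gives the robot as it stands.
- The arm moves only by the tool arm_command, never from a script. Its argument "plan" is a list of rows, each a list of 7 numbers: the shift along the world's x, y, z in mm, then the turn, a rotation vector about the world's x, y, z in rad, then the closure, from 0 (fully open) to 1 (shut). A call has 1 to 10 rows; each row is the pose to reach, as a shift and turn from the pose commanded when the call began; what a row does not reach only later rows make up. A row lasts 1/12 s, in which the tool goes at most 41.7 mm and 7.16 degrees, less where a joint would pass 70% of its speed; a pose out of reach is approached as far as the arm can. A call with a gripper value outside its range is refused whole. The fingers move at their own pace and stop on an object; "grip_force" is the grip in N (left out, the last holds). Time passes only in rows, so rows that repeat a pose let the fingers close. It gives the time, the measured TCP pose, the force and the opening at its end, in the units of the state.
- observe(): the state, without advancing time (a new reading comes with each control period).
- snapshot(name): name is "scene" or "top"; returns the picture (480x640x3 uint8, red, green, blue); there is no depth.
- camera_params(name): a dict with "camera_matrix" (3x3 intrinsics, pixels), "position" and "orientation" of the camera in the world. Camera axes: x right, y down, z forward; pixel columns grow to the right and rows downward; lengths in m; the calibration is good to about 2 mm. A picture is of the moment at which its call begins. camera_params takes no time and is no camera call.
- finish_job(): hands the job in, once; it reports no verdict.
The state is a dict: "time_s": time; "qpos": joint angles; "joint_velocities": joint speeds; "joint_efforts": joint torques, N m; "tool_pos": TCP position; "ee_rot": TCP orientation; "force": force on the tool from outside, world axes, zero at the start; "moment": the same for the moment, N m; "width": finger opening in m.
Only numpy, scipy, OpenCV 4.12 (cv2) and the standard library are available. Lean on these libraries where they do the work, as an engineer would, in place of code of your own. Each camera call takes 0.05 s, during which the arm holds its last target.

## Working session

There is one attempt and no reset: what is moved stays moved. The work goes in short steps, Python scripts to look and compute and a tool call to move; the robot and the scene stay as the last step left them, time stands still between calls to the robot, and variables do not carry over. Pictures are saved under pics/ and viewed, and the job is handed in when it is done.

Besides the shell and the picture viewer there is one more tool, called after "Emit:" by a JSON object that holds its "method" and its "body". arm_command: Moves the arm, as the interface text tells. Its arguments: {"type":"object","properties":{"plan":{"type":"array"},"grip_force":{"type":"number"}},"required":["plan"]}

```bash
ls; mkdir -p pics; python3 - <<'E'
from plant import *
import cv2,json
for n in ("scene","top"):
    cv2.imwrite(f"pics/{n}0.png",snapshot(n)[:,:,::-1]); print(n,camera_params(n))
print(observe())
E
```

```text
pics
scene {'camera_matrix': array([[546.88095933,   0.        , 322.37287408],
       [  0.        , 546.88095933, 238.79859821],
       [  0.        ,   0.        ,   1.        ]]), 'position': array([1.31427687, 0.0089884 , 1.13223512]), 'orientation': array([ 0.65647357,  0.67692587, -0.2379641 , -0.23278079])}
top {'camera_matrix': array([[542.70291333,   0.        , 320.79818963],
       [  0.        , 542.70291333, 241.84868885],
       [  0.        ,   0.        ,   1.        ]]), 'position': array([0.26478056, 0.01534399, 1.61449295]), 'orientation': array([-0.70422557,  0.70605897, -0.05771531,  0.04707449])}
{'time_s': 0.1, 'qpos': array([-1.26878904e+00,  1.16446618e-01,  1.44219350e+00,  1.11903818e-05,
        1.58402568e+00, -3.77766928e-02]), 'joint_velocities': array([ 0.00101535, -0.00104699, -0.00187667,  0.00148908,  0.00085922,
        0.00096323]), 'joint_efforts': array([ 1.79012906e-03, -7.22892809e+01, -6.23868227e+01,  7.80544057e-02,
        2.28444824e-02, -4.75068578e-05]), 'tool_pos': array([ 0.22491963, -0.63622395,  0.2179763 ]), 'ee_rot': array([ 8.16481223e-01, -5.77371738e-01, -4.22684089e-04, -3.30566773e-04]), 'force': array([-0.11149965, -0.94286778, -0.52442206]), 'moment': array([-0.00535943,  0.01842258,  0.01661509]), 'width': 0.09315804371954882}
```

View pics/scene0.png

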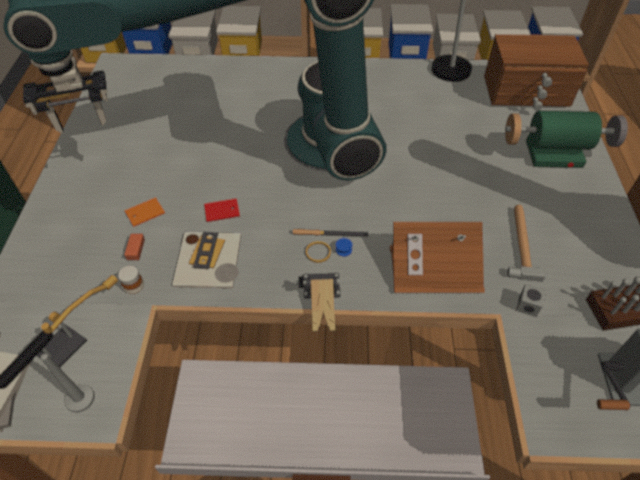

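View pics/top0.png

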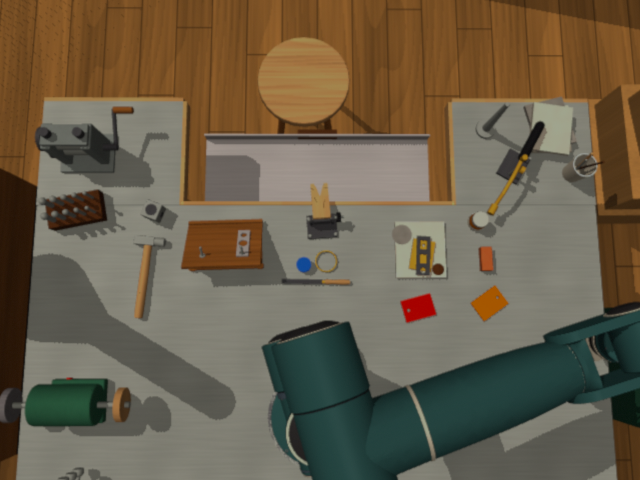

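```bash
python3 - <<'E'
import cv2,numpy as np
def crop(n,x,y,w,h,s): 
    im=cv2.imread(f"pics/{n}0.png")[y:y+h,x:x+w]; return cv2.resize(im,None,fx=s,fy=s,interpolation=cv2.INTER_CUBIC)
cv2.imwrite("pics/c1.png",crop("top",385,210,130,90,6))
cv2.imwrite("pics/c2.png",crop("scene",165,220,90,75,8))
cv2.imwrite("pics/c3.png",crop("top",175,175,100,100,6))
cv2.imwrite("pics/c4.png",crop("scene",380,210,110,90,7))
cv2.imwrite("pics/c5.png",cv2.hconcat([crop("top",290,175,70,75,5),crop("scene",285,260,70,75,5)]))
E
```

```text
(no output)
```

View pics/c1.png

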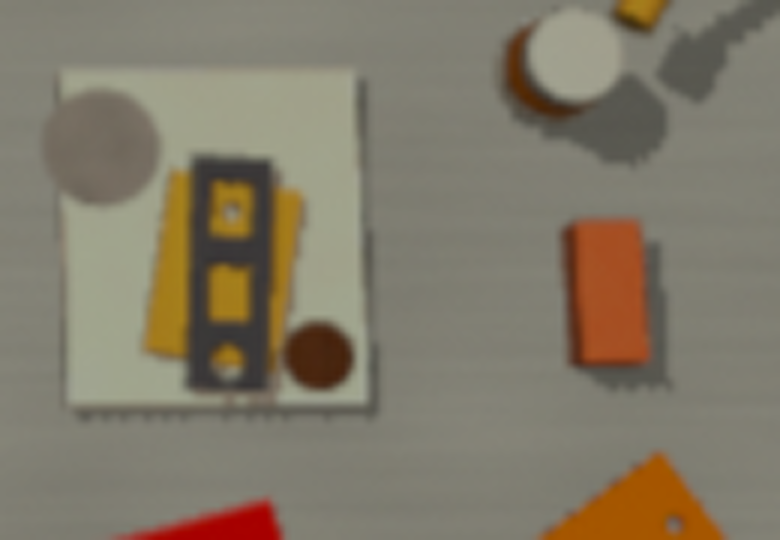

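View pics/c2.png

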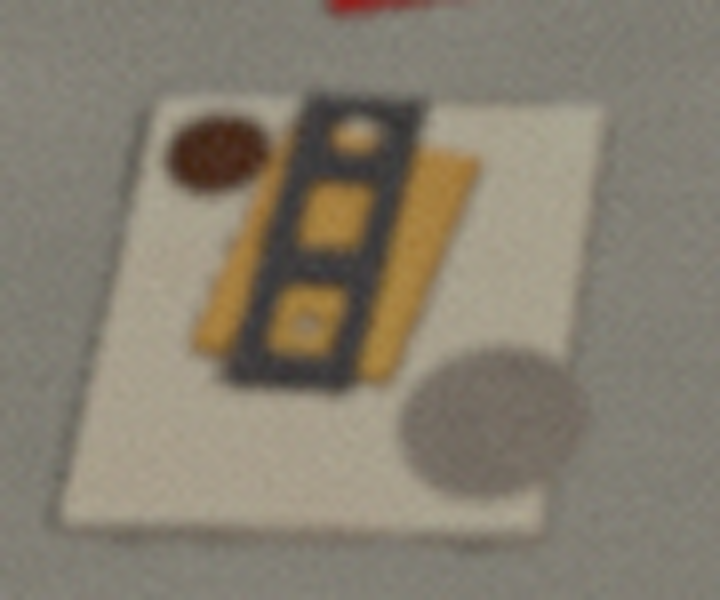

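View pics/c3.png

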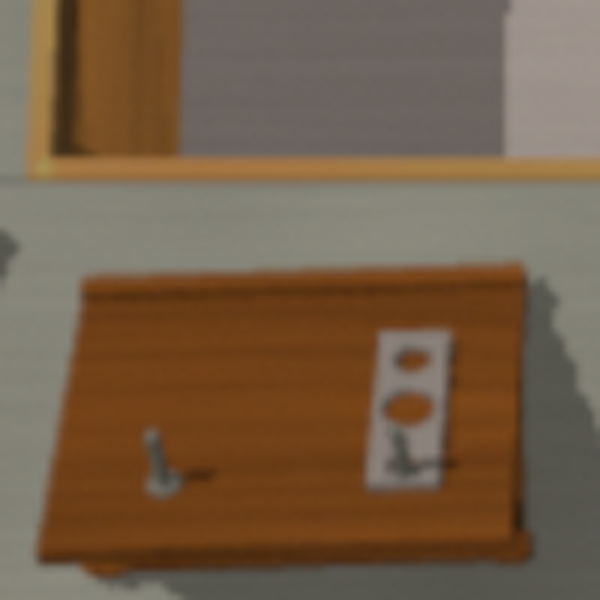

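View pics/c4.png

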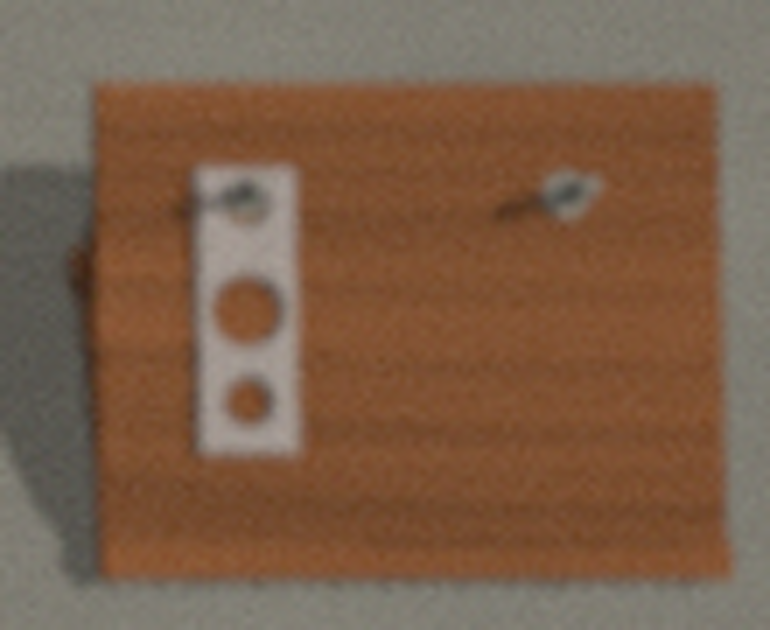

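View pics/c5.png

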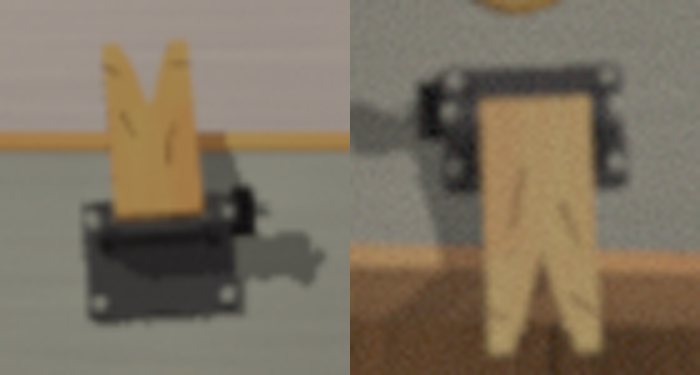

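```bash
cat > h.py <<'E'
import numpy as np, cv2
from scipy.spatial.transform import Rotation as R
from scipy.optimize import least_squares
from plant import *
CP={n:camera_params(n) for n in("scene","top")}
def proj(n,P):
    c=CP[n]; Rm=R.from_quat(c["orientation"]).as_matrix(); p=(np.atleast_2d(P)-c["position"])@Rm
    q=p@np.array(c["camera_matrix"]).T; return q[:,:2]/q[:,2:]
def px(x0,y0,s,pts): return (np.array(pts,float)+.5)/s-.5+[x0,y0]
def fit(fn,obs,p0,names=None):
    # obs: list (cam, modelpts(mm), pix); fn(p)->(Rot,t)
    def res(p):
        Rm,t=fn(p); return np.concatenate([(proj(c,(np.array(m,float)/1e3)@Rm.T+t)-u).ravel() for c,m,u in obs])
    r=least_squares(res,p0,loss='soft_l1',x_scale=np.array([.01]*3+[.1]*(len(p0)-3))[:len(p0)])
    e=res(r.x).reshape(-1,2); return r.x,e
def Rz(a): return R.from_euler('z',a).as_matrix()
def pegR(yaw):
    s,c=np.sin(np.radians(34)),np.cos(np.radians(34))
    x=np.array([-c,0,s]);z=np.array([s,0,c]);return Rz(yaw)@np.stack([x,np.cross(z,x),z],1)
def pinR(yaw,t):
    x=np.array([np.cos(t),0,-np.sin(t)]);z=np.array([np.sin(t),0,np.cos(t)]);return Rz(yaw)@np.stack([x,np.cross(z,x),z],1)
E
cat > fit0.py <<'E'
from h import *
np.set_printoptions(precision=4,suppress=True)
T=lambda p:px(385,210,6,p); S=lambda p:px(165,220,8,p)
def flat(z): return lambda p:(Rz(p[2]),np.array([p[0],p[1],z]))
tz=.018
m=[[-58,20,5],[-58,-20,5],[58,-20,5],[58,20,5],[44,0,5]]
# template +x toward -X world: its +y is world -y
ob=[("top",[[-58,-20,5],[-58,20,5],[58,20,5],[58,-20,5],[44,0,2.5]],T([(193,156),(272,160),(266,390),(187,386),(228,361)])),
("scene",[[58,20,5],[58,-20,5],[-58,-20,5],[-58,20,5],[44,0,2.5]],S([(305,95),(428,100),(352,390),(228,382),(355,133)]))]
p,e=fit(flat(tz),ob,[.5,-.3,np.pi]); print("template",p,np.degrees(p[2])); print(e)
ob=[("top",[[46,33,6],[46,-33,6],[-46,33,6],[30,0,4]],T([(170,171),(303,192),(145,352),(232,212)])),
("scene",[[46,-33,6],[46,33,6],[-46,33,6],[30,0,4]],S([(193,350),(388,383),(480,155),(305,322)]))]
p,e=fit(flat(.012),ob,[.5,-.3,0]); print("blank",p,np.degrees(p[2])); print(e)
T=lambda p:px(175,175,6,p); S=lambda p:px(380,210,7,p)
M=[[0,0,0],[0,0,35],[0,113,35],[40,165,0],[40,-55,0]]
ob=[("top",M,T([(163,485),(152,434),(398,432),(512,532),(40,549)])),
("scene",M,S([(565,195),(597,182),(258,187),(95,85),(717,85)]))]
p,e=fit(lambda p:(pegR(p[3]),p[:3]),ob,[.5,.4,.1,0]); print("peg",p); print(e)
T=lambda p:px(290,175,5,p)
S=lambda p:px(285,260,5,np.array(p)-[350,0])
M=[[-99,26,0],[-99,-26,0],[22,26,0],[22,-26,0],[-24,0,0]]
ob=[("top",M,T([(112,218),(203,215),(103,45),(187,40),(149,105)])),
("scene",M,S([(592,92),(478,95),(603,353),(487,355),(542,255)]))]
p,e=fit(lambda p:(pinR(p[3],p[4]),p[:3]),ob,[.6,0,.1,0,.2]); print("pin",p,np.degrees(p[3:])); print(e)
E
python3 fit0.py
```

```text
template [ 0.4634 -0.3123  3.0925] 177.18800157821616
[[ 0.0337 -0.4191]
 [ 0.2584 -0.4527]
 [ 0.65    0.0255]
 [ 0.281   0.06  ]
 [ 0.1292 -0.1034]
 [ 0.3476 -0.1744]
 [-0.0203  0.1485]
 [ 0.2743 -0.4077]
 [-0.0171 -0.4554]
 [ 0.6404  0.2623]]
blank [ 0.4644 -0.3103 -0.1671] -9.573163534964547
[[ 0.3708 -0.3116]
 [ 0.0572 -0.208 ]
 [ 0.2685 -0.1998]
 [ 0.1052 -0.0152]
 [-0.2192 -0.6043]
 [ 0.3985 -0.5475]
 [ 0.0925 -0.0009]
 [ 0.4686  0.4547]]
peg [0.4555 0.327  0.0858 0.0347]
[[ 0.64   -0.2263]
 [ 0.333   0.0045]
 [ 0.0504 -1.1196]
 [ 0.3887  0.6131]
 [-0.2812  0.6762]
 [ 0.2157  0.0511]
 [-0.6149  0.6313]
 [ 0.8018  0.0165]
 [ 0.2521 -0.2256]
 [ 0.3314 -0.4012]]
pin [ 0.6628 -0.005   0.0219  0.0626  0.3494] [ 3.5848 20.0172]
[[ 0.5736 -0.2583]
 [ 0.1152 -0.7645]
 [-0.0258  0.1566]
 [ 0.2963  0.1155]
 [ 0.3459  0.3337]
 [ 0.0161  0.8601]
 [ 1.0415  0.8165]
 [-0.2921 -0.6939]
 [ 0.4626 -0.4731]
 [ 0.0875 -0.4141]]
```

Emit:
{"method": "arm_command", "body": {"plan": [[243, 324, -20, 0, 0, -0.389, 0], [243, 324, -20, 0, 0, -0.389, 0], [243, 324, -20, 0, 0, -0.389, 0], [243, 324, -20, 0, 0, -0.389, 0], [243, 324, -20, 0, 0, -0.389, 0], [243, 324, -20, 0, 0, -0.389, 0], [243, 324, -20, 0, 0, -0.389, 0], [243, 324, -20, 0, 0, -0.389, 0], [243, 324, -20, 0, 0, -0.389, 0], [243, 324, -20, 0, 0, -0.389, 0]], "grip_force": 30}}

```text
time_s: 0.93
tool_pos: [0.4692, -0.3097, 0.1984]
ee_rot: [-0.69, 0.724, 0.0, 0.0]
force: [-0.6, -0.0, -0.5]
width: 0.0927
```

Emit:
{"method": "arm_command", "body": {"plan": [[0, 0, -40, 0, 0, 0, 0.3], [0, 0, -80, 0, 0, 0, 0.3], [0, 0, -120, 0, 0, 0, 0.3], [0, 0, -154, 0, 0, 0, 0.3], [0, 0, -154, 0, 0, 0, 0.3], [0, 0, -154, 0, 0, 0, 0.3]]}}

```text
time_s: 1.43
tool_pos: [0.4673, -0.3119, 0.0439]
ee_rot: [-0.689, 0.724, 0.002, -0.0]
force: [-0.4, -0.2, 2.1]
width: 0.0654
```

```bash
cat > look.py <<'E'
import sys
from h import *
def look(tag,n,x,y,w,h,s):
    im=snapshot(n)[:,:,::-1]; cv2.imwrite(f"pics/{tag}_full.png",im)
    cv2.imwrite(f"pics/{tag}.png",cv2.resize(im[y:y+h,x:x+w],None,fx=s,fy=s,interpolation=cv2.INTER_CUBIC))
E
python3 - <<'E'
from look import *
look("a_s","scene",150,190,110,100,7); look("a_t","top",370,190,130,100,6)
o=observe();print(o["tool_pos"],o["width"],o["force"],o["time_s"])
E
```

```text
[ 0.46886864 -0.31313198  0.04719483] 0.0652961545248978 [0.76573036 0.6111588  0.18862901] 1.5333
```

View pics/a_s.png

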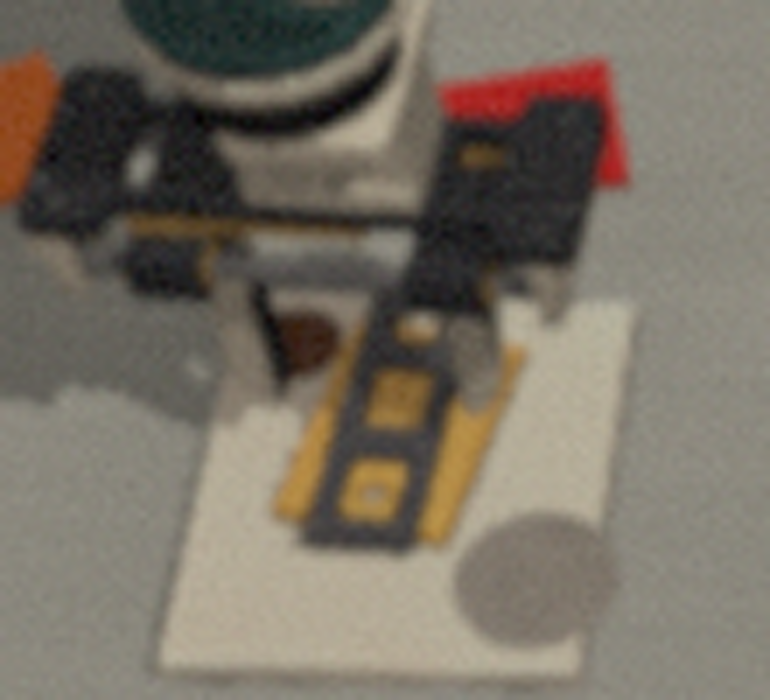

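View pics/a_t.png

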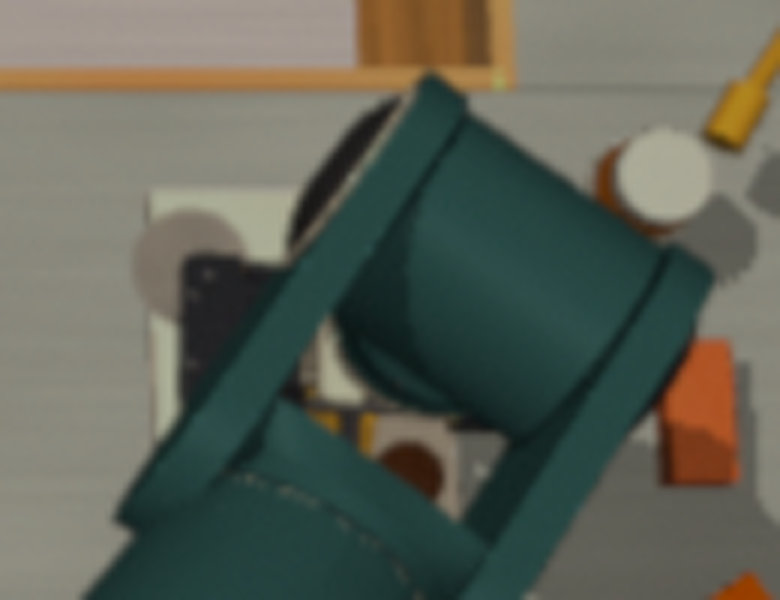

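```bash
python3 - <<'E'
from h import *
for y in(-.0327,.0327):
  for dx in(-.0075,.0075):
    u=proj("scene",[.4689+dx,-.3131+y,.0472])[0]; print((u-[150,190]+.5)*7-.5)
E
```

```text
[291.7500212 369.0398534]
[284.23214523 401.66705099]
[471.77152418 373.5488847 ]
[465.48006362 406.23261189]
```

Emit:
{"method": "arm_command", "body": {"plan": [[0, 0, -15, 0, 0, 0, 0.35], [0, 0, -21, 0, 0, 0, 0.35], [0, 0, -24, 0, 0, 0, 0.35], [0, 0, -25, 0, 0, 0, 0.35], [0, 0, -25, 0, 0, 0, 0.35], [0, 0, -25, 0, 0, 0, 0.35], [0, 0, -25, 0, 0, 0, 0.35]]}}

```text
time_s: 2.12
tool_pos: [0.4682, -0.3126, 0.0203]
ee_rot: [-0.689, 0.724, -0.0, 0.0]
force: [-0.1, -0.2, 0.1]
width: 0.0605
```

```bash
python3 - <<'E'
from look import *
for i in range(3):
  look(f"b_s{i}","scene",150,190,110,100,7); o=observe();print(o["tool_pos"],o["width"],o["force"],o["time_s"])
E
```

```text
[ 0.46816298 -0.31256195  0.02019829] 0.06028155894120144 [-0.44215267 -0.61249146  0.94919699] 2.1667
[ 0.46813966 -0.31251422  0.02008706] 0.060370512137561706 [-1.0316311  -0.10973789 -0.37710885] 2.2167
[ 0.46807481 -0.31249438  0.01995407] 0.060359956339130695 [ 0.12029197 -0.41154969 -0.3967351 ] 2.2667
```

View pics/b_s2.png

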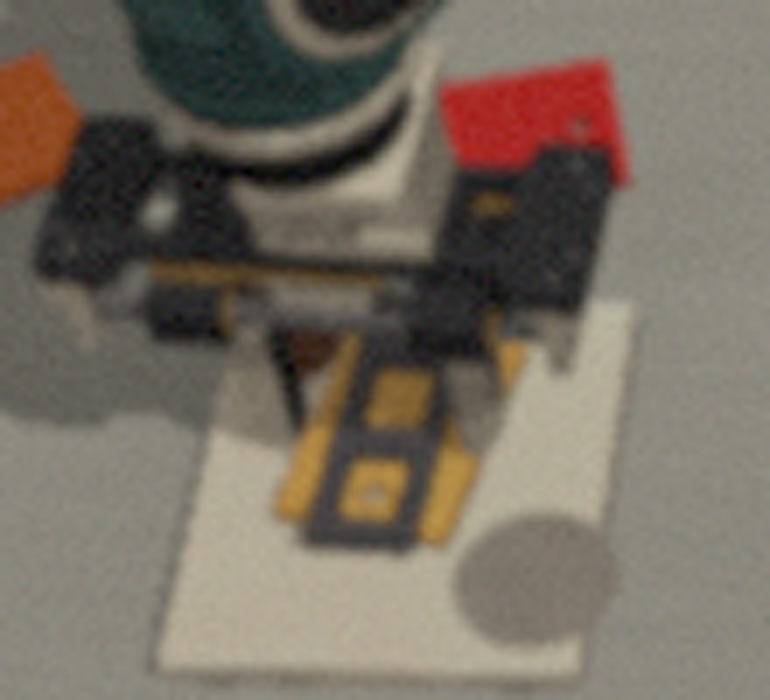

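Emit:
{"method": "arm_command", "body": {"plan": [[0, 0, -0.5, 0, 0, 0, 0.8], [0, 0, -0.5, 0, 0, 0, 0.8], [0, 0, -0.5, 0, 0, 0, 0.8], [0, 0, -0.5, 0, 0, 0, 0.8], [0, 0, -0.5, 0, 0, 0, 0.8], [0, 0, -0.5, 0, 0, 0, 0.8]]}}

```text
time_s: 2.77
tool_pos: [0.4679, -0.3124, 0.0191]
ee_rot: [-0.689, 0.724, 0.0, -0.0]
force: [-0.1, 1.0, 0.6]
width: 0.0389
```

Emit:
{"method": "arm_command", "body": {"plan": [[0, 0, 5, 0, 0, 0, 0.8], [0, 0, 15, 0, 0, 0, 0.8], [0, 0, 40, 0, 0, 0, 0.8], [0, 0, 80, 0, 0, 0, 0.8], [0, 0, 120, 0, 0, 0, 0.8], [0, 0, 160, 0, 0, 0, 0.8], [0, 0, 180, 0, 0, 0, 0.8], [0, 0, 180, 0, 0, 0, 0.8], [0, 0, 180, 0, 0, 0, 0.8]]}}

```text
time_s: 3.52
tool_pos: [0.4682, -0.3126, 0.2009]
ee_rot: [-0.689, 0.724, -0.001, 0.0]
force: [0.3, 0.4, -2.3]
width: 0.0391
```

```bash
python3 - <<'E'
from look import *
look("d_s","scene",130,100,150,190,4); o=observe();print(o["tool_pos"],o["ee_rot"],o["qpos"],o["width"],o["force"],o["moment"],o["time_s"])
E
```

```text
[ 0.46779468 -0.312311    0.19913552] [-6.89495038e-01  7.24290404e-01 -6.59243515e-05  5.27467939e-06] [-6.34009784e-01 -1.24153271e-01  1.71249304e+00 -1.27006765e-05
  1.55312122e+00  9.85999811e-01] 0.0394977443880793 [-0.01328751  0.34273636 -1.59438386] [ 0.10757202 -0.03823822 -0.05356647] 3.5667
```

View pics/d_s.png

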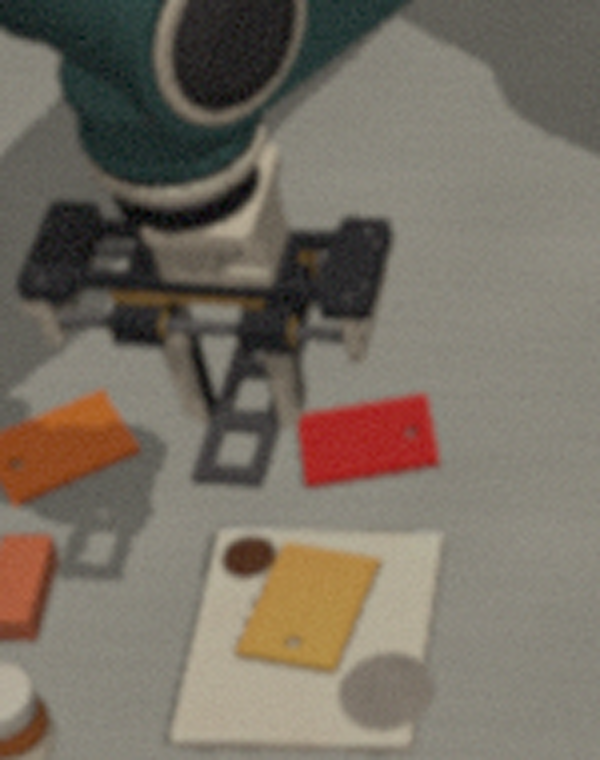

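```bash
python3 - <<'E'
import cv2
im=cv2.imread("pics/d_s_full.png")
f=lambda x,y,w,h,s,n: cv2.imwrite(n,cv2.resize(im[y:y+h,x:x+w],None,fx=s,fy=s,interpolation=cv2.INTER_CUBIC))
f(165,175,55,55,10,"pics/d1.png"); f(180,230,55,45,10,"pics/d2.png")
E
```

```text
(no output)
```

View pics/d1.png

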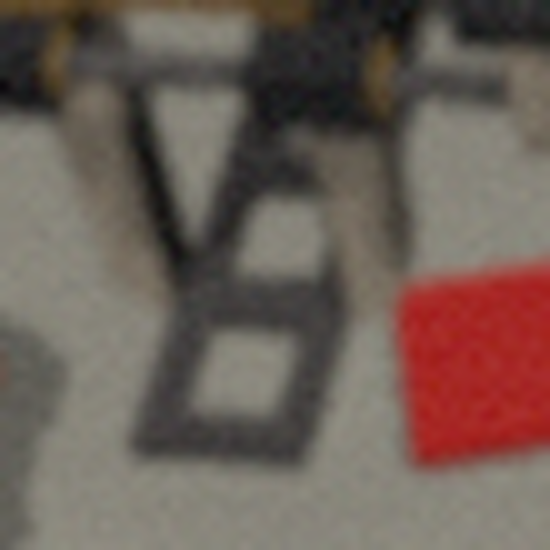

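View pics/d2.png

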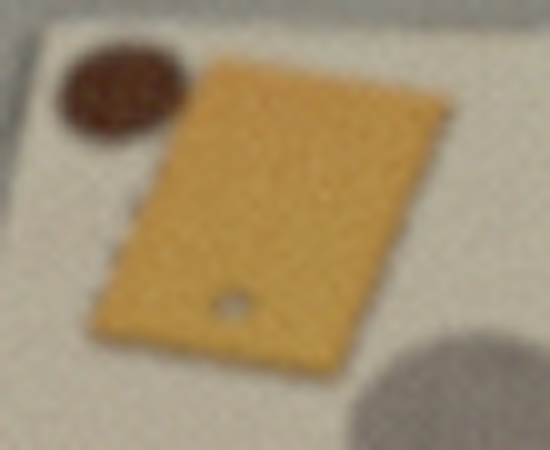

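```bash
python3 - <<'E'
from h import *
np.set_printoptions(precision=4,suppress=True)
S=lambda p:px(165,175,10,p)
ob=[("scene",[[-58,20,0],[-58,-20,0],[-32,0,2.5],[-9,-20,5]],S([(135,455),(303,465),(243,372),(348,285)]))]
p,e=fit(lambda p:(Rz(p[2]),np.array([p[0],p[1],.1977])),ob,[.46,-.31,np.pi]);print("tmpl",p,np.degrees(p[2]));print(e)
S=lambda p:px(180,230,10,p)
ob=[("scene",[[46,-33,0],[46,33,0],[-46,33,6],[-46,-33,6],[30,0,4]],S([(92,342),(338,380),(452,97),(212,58),(233,306)])),
("top",[[46,33,6],[46,-33,6],[-46,33,6],[30,0,4]],px(385,210,6,[(170,171),(303,192),(145,352),(232,212)]))]
for o in (ob,ob[:1],ob[1:]):
  p,e=fit(lambda p:(Rz(p[2]),np.array([p[0],p[1],.012])),o,[.46,-.31,0]);print("blank",p,np.degrees(p[2]));
  print(e)
# template initial per camera
T=lambda p:px(385,210,6,p); S=lambda p:px(165,220,8,p)
ob=[("top",[[-58,-20,5],[-58,20,5],[58,20,5],[58,-20,5],[44,0,2.5]],T([(193,156),(272,160),(266,390),(187,386),(228,361)])),
("scene",[[58,20,5],[58,-20,5],[-58,-20,0],[-58,20,0],[44,0,2.5]],S([(305,95),(428,100),(352,390),(228,382),(355,133)]))]
for o in ([ob[0]],[ob[1]]):
  p,e=fit(lambda p:(Rz(p[2]),np.array([p[0],p[1],.018])),o,[.46,-.31,3.1]);print("t0",p,np.degrees(p[2]))
E
```

```text
tmpl [ 0.4598 -0.3166  3.1068] 178.0037932592755
[[-0.3299  0.0723]
 [ 0.4097 -0.0291]
 [-0.0637 -0.5127]
 [-0.0034  0.4519]]
blank [ 0.464  -0.3103 -0.1729] -9.905136272045459
[[ 0.1296  0.151 ]
 [ 0.3838  0.6449]
 [ 0.0124 -0.3688]
 [-0.0072 -0.4406]
 [ 0.2782 -0.0288]
 [ 0.4641 -0.2176]
 [ 0.1339  0.0111]
 [ 0.1847 -0.1341]
 [ 0.1593  0.1364]]
blank [ 0.464  -0.3106 -0.1791] -10.263829023478081
[[-0.0966  0.0826]
 [ 0.1004  0.706 ]
 [-0.0492 -0.2771]
 [-0.0182 -0.4689]
 [ 0.0611 -0.0263]]
blank [ 0.4638 -0.3097 -0.1669] -9.561351420355972
[[ 0.1684 -0.127 ]
 [-0.1434 -0.0276]
 [ 0.0705 -0.0108]
 [-0.0954  0.1678]]
t0 [ 0.4629 -0.3115  3.0862] 176.82802646493317
t0 [ 0.4622 -0.3135  3.0889] 176.98348755140498
```

```bash
python3 - <<'E'
import cv2
im=cv2.imread("pics/d_s_full.png")
f=lambda im,x,y,w,h,s: cv2.resize(im[y:y+h,x:x+w],None,fx=s,fy=s,interpolation=cv2.INTER_CUBIC)
a=f(im,440,225,40,30,14); t=cv2.imread("pics/top0.png"); b=f(t,185,240,40,30,14)
cv2.imwrite("pics/e1.png",cv2.vconcat([a[:300],b[:300]])) if 0 else cv2.imwrite("pics/e1.png",cv2.vconcat([a[:290],b[40:330]]))
E
```

```text
(no output)
```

View pics/e1.png

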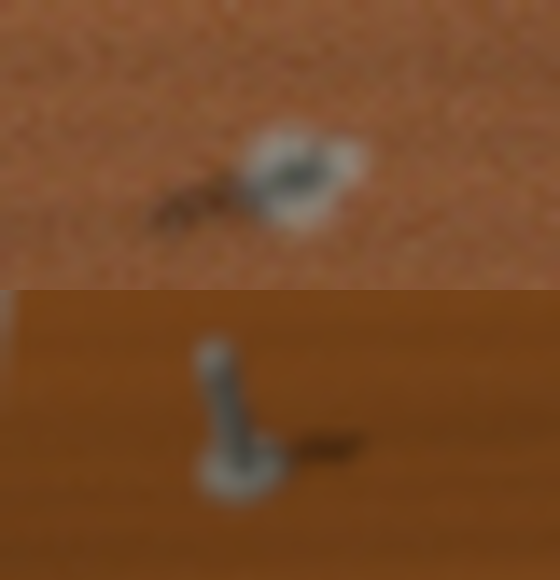

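```bash
cat > fitpeg.py <<'E'
from h import *
np.set_printoptions(precision=4,suppress=True)
S=px(440,225,14,[(295,178),(350,158)]); T=px(185,240,14,[(242,466-250),(213,353-250)])
M=[[0,0,1],[0,0,34.5]]
M2=[[0,113,35],[40,165,0],[40,-55,0]]
o1=[("top",M,T),("scene",M,S)]
o2=o1+[("top",M2,px(175,175,6,[(398,432),(512,532),(40,549)])),("scene",M2,px(380,210,7,[(258,187),(95,85),(717,85)]))]
p,e=fit(lambda p:(pegR(.035),p[:3]),o1,[.46,.33,.086]);print(p);print(e)
p,e=fit(lambda p:(pegR(p[3]),p[:3]),o2,[.46,.33,.086,.03]);print(p);print(e)
for k in(0,1):
  q,e=fit(lambda p:(pegR(.035),np.array([p[0],p[1],.0858])),[o1[k]],[.46,.33]);print("per cam",o1[k][0],q)
E
python3 fitpeg.py
```

```text
[0.4555 0.3276 0.087 ]
[[ 0.1981 -0.0481]
 [ 0.2114  0.0998]
 [ 0.3524 -0.1066]
 [ 0.0197  0.0909]]
[0.4558 0.3269 0.0861 0.0339]
[[ 0.5064 -0.1104]
 [ 0.5332  0.0413]
 [ 0.0175  0.2124]
 [-0.3333  0.4185]
 [ 0.059  -1.1984]
 [ 0.3871  0.5507]
 [-0.2949  0.5581]
 [ 0.8001  0.0092]
 [ 0.2587 -0.2476]
 [ 0.3689 -0.3754]]
per cam top [0.4557 0.3284]
per cam scene [0.4546 0.3275]
```

```bash
python3 - <<'E'
from h import *
np.set_printoptions(precision=4,suppress=True)
o=observe(); P=pegR(.035); D=R.from_matrix(P@Rz(np.radians(177.2)).T); print(D.as_rotvec())
root=np.array([.4555,.3275,.0866]); cmd=np.array([.468,-.3124,.1992])
for z in(60,45,30,15,1): 
    t=root+P@np.array([-49.,0,z+1])/1e3; print(z,t,(t-cmd)*1e3)
print("n",P[:,2])
E
```

```text
[0.0041 0.5936 0.0814]
60 [0.5302 0.3301 0.1098] [ 62.1878 642.5151 -89.4292]
45 [0.5218 0.3298 0.0973] [  53.8051  642.2216 -101.8647]
30 [0.5134 0.3295 0.0849] [  45.4223  641.9281 -114.3003]
15 [0.505  0.3292 0.0725] [  37.0396  641.6346 -126.7359]
1 [0.4972 0.329  0.0609] [  29.2157  641.3606 -138.3424]
n [0.5589 0.0196 0.829 ]
```

Emit:
{"method": "arm_command", "body": {"plan": [[5, 30, 20, 0, 0, 0, 0.8], [10, 70, 30, 0, 0.05, 0, 0.8], [20, 110, 30, 0, 0.1, 0, 0.8], [30, 150, 30, 0, 0.15, 0.01, 0.8], [40, 190, 30, 0, 0.2, 0.02, 0.8], [50, 230, 30, 0, 0.25, 0.03, 0.8], [60, 270, 30, 0, 0.3, 0.04, 0.8], [70, 310, 30, 0, 0.35, 0.05, 0.8], [75, 350, 30, 0, 0.4, 0.06, 0.8], [80, 390, 30, 0, 0.45, 0.07, 0.8]]}}

```text
time_s: 4.4
tool_pos: [0.5475, 0.0797, 0.2276]
ee_rot: [0.697, -0.681, -0.155, 0.164]
force: [1.1, -0.6, -1.1]
width: 0.0391
```

```bash
python3 - <<'E'
from h import *
print((R.from_rotvec([.0041,.5936,.0814])*R.from_rotvec([0,.45,.07]).inv()).as_rotvec())
E
```

```text
[0.00153256 0.1436796  0.01092078]
```

Emit:
{"method": "arm_command", "body": {"plan": [[0, 40, 0, 0, 0.02, 0, 0.8], [0, 80, 0, 0, 0.04, 0, 0.8], [0, 120, 0, 0, 0.06, 0, 0.8], [-5, 160, 0, 0, 0.09, 0, 0.8], [-10, 200, -20, 0, 0.12, 0.01, 0.8], [-15, 235, -40, 0.0015, 0.1437, 0.0109, 0.8], [-17.8, 252.5, -70, 0.0015, 0.1437, 0.0109, 0.8], [-17.8, 252.5, -100, 0.0015, 0.1437, 0.0109, 0.8], [-17.8, 252.5, -109.4, 0.0015, 0.1437, 0.0109, 0.8], [-17.8, 252.5, -109.4, 0.0015, 0.1437, 0.0109, 0.8]]}}

```text
time_s: 5.23
tool_pos: [0.5288, 0.3293, 0.1161]
ee_rot: [0.687, -0.664, -0.204, 0.213]
force: [0.5, -0.7, -0.4]
width: 0.0391
```

```bash
python3 - <<'E'
from look import *
look("f_s","scene",370,170,130,110,6); look("f_t","top",150,190,130,100,6); o=observe();print(o["tool_pos"],o["ee_rot"],o["qpos"],o["width"],o["force"],o["moment"],o["time_s"])
E
```

```text
[0.53044662 0.32952342 0.12059122] [ 0.68752386 -0.66465412 -0.2031622   0.21040666] [0.41416975 0.40029686 1.34815726 0.22459057 1.94428737 1.97405512] 0.03907881818945993 [-5.96988356e-01  3.20386223e-04 -1.66701899e+00] [ 0.05893288 -0.32546714 -0.01184887] 5.3333
```

View pics/f_s.png

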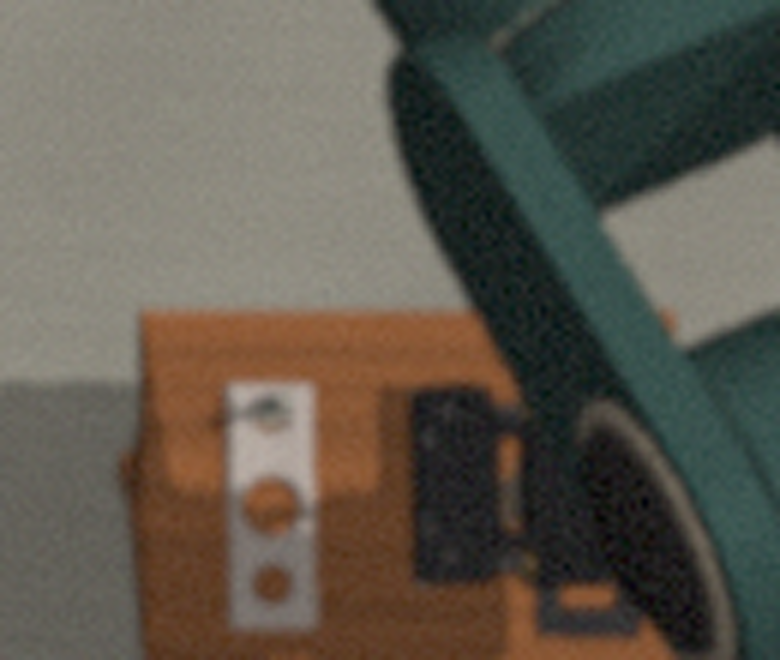

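View pics/f_t.png

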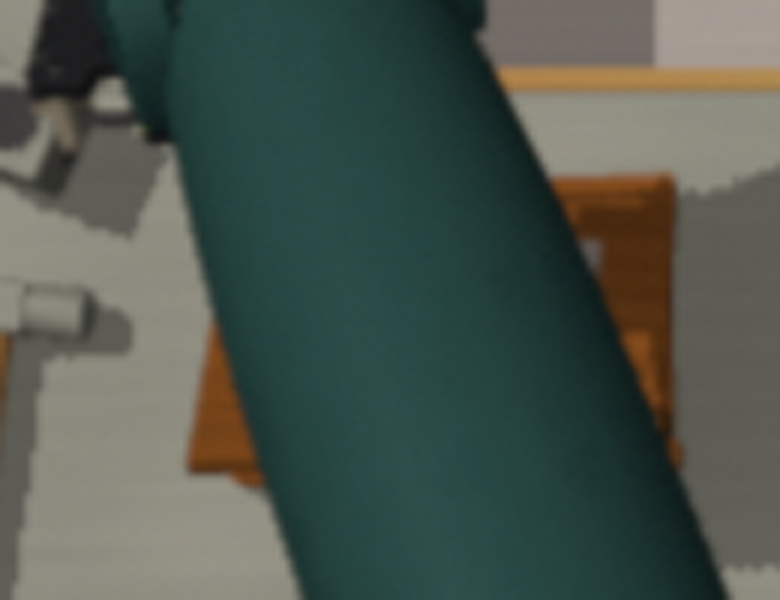

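```bash
python3 - <<'E'
from h import *
P=pegR(.035); t=np.array([.5304,.3298,.1198])
for m in([-58,20,0],[-58,-20,0],[-58,20,5],[-58,-20,5],[-32,0,2.5]):
    u=proj("scene",t+P@(np.array(m)+[5,0,-1])/1e3)[0]; print(m,(u-[370,170]+.5)*6-.5)
E
```

```text
[-58, 20, 0] [546.32228779 639.02936632]
[-58, -20, 0] [649.42182654 638.74252729]
[-58, 20, 5] [549.6539834  638.80558401]
[-58, -20, 5] [653.15855326 638.51765493]
[-32, 0, 2.5] [597.90922176 571.5004638 ]
```

Emit:
{"method": "arm_command", "body": {"plan": [[-4, 0.5, -11, 0, 0, 0, 0.8], [-7.9, 0.7, -22.5, 0, 0, 0, 0.8], [-10, 0.6, -25.5, 0, 0, 0, 0.8], [-12, 0.6, -28.5, 0, 0, 0, 0.8], [-14, 0.5, -31.5, 0, 0, 0, 0.8], [-16.3, 0.4, -34.9, 0, 0, 0, 0.8], [-16.3, 0.4, -34.9, 0, 0, 0, 0.8], [-16.3, 0.4, -34.9, 0, 0, 0, 0.8]]}}

```text
time_s: 6.0
tool_pos: [0.5138, 0.3305, 0.0849]
ee_rot: [0.688, -0.664, -0.203, 0.21]
force: [-0.1, 0.1, -0.5]
width: 0.0393
```

```bash
python3 - <<'E'
from look import *
look("g_s","scene",400,220,100,80,7); o=observe();print(o["tool_pos"],o["width"],o["force"],o["moment"],o["time_s"])
E
```

```text
[0.5139501  0.33052843 0.08507455] 0.039386054202108584 [-0.62552529 -0.41238237 -0.78248648] [ 0.0247564  -0.37318116  0.00259163] 6.05
```

View pics/g_s.png

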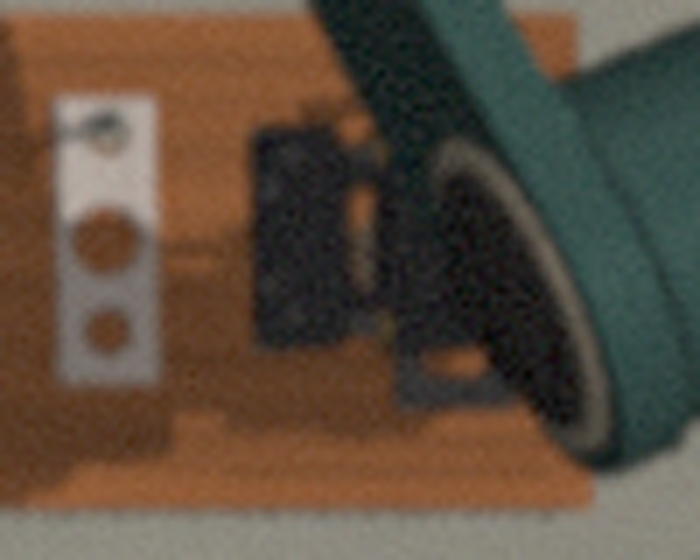

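Emit:
{"method": "arm_command", "body": {"plan": [[-2, -0.1, -3, 0, 0, 0, 0.8], [-4, -0.1, -6, 0, 0, 0, 0.8], [-6, -0.2, -9, 0, 0, 0, 0.8], [-8.4, -0.3, -12.4, 0, 0, 0, 0.8], [-8.4, -0.3, -12.4, 0, 0, 0, 0.8]]}}

```text
time_s: 6.47
tool_pos: [0.5048, 0.3301, 0.0716]
ee_rot: [0.688, -0.664, -0.203, 0.211]
force: [-0.0, 0.2, -0.5]
width: 0.0394
```

Emit:
{"method": "arm_command", "body": {"plan": [[-2.2, -0.1, -3.3, 0, 0, 0, 0.8], [-4.5, -0.2, -6.6, 0, 0, 0, 0.8], [-6.1, -0.2, -9.1, 0, 0, 0, 0.8], [-6.7, -0.2, -10, 0, 0, 0, 0.8], [-6.7, -0.2, -10, 0, 0, 0, 0.8], [-6.7, -0.2, -10, 0, 0, 0, 0.8]]}}

```text
time_s: 6.97
tool_pos: [0.4988, 0.33, 0.0625]
ee_rot: [0.688, -0.664, -0.203, 0.21]
force: [-0.4, -0.4, -1.1]
width: 0.0391
```

```bash
python3 - <<'E'
from look import *
look("i_s","scene",400,220,100,80,7); o=observe();print(o["tool_pos"],o["width"],o["force"],o["moment"],o["time_s"])
E
```

```text
[0.4988569  0.3300381  0.06259693] 0.039505392395737374 [ 0.166516  -0.4555177 -1.2225711] [ 0.0433584  -0.38519475  0.03580587] 7.0167
```

View pics/i_s.png

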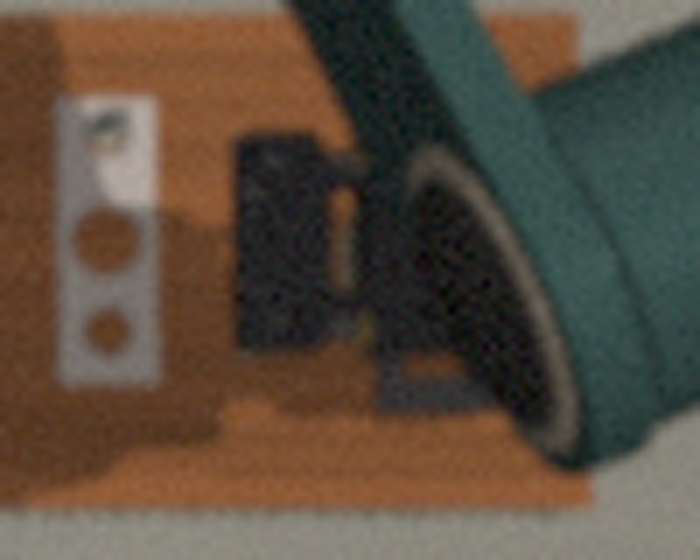

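Emit:
{"method": "arm_command", "body": {"plan": [[-0.6, 0, -0.8, 0, 0, 0, 0.8], [-1.1, 0, -1.7, 0, 0, 0, 0.8], [-1.1, 0, -1.7, 0, 0, 0, 0.8], [-1.1, 0, -1.7, 0, 0, 0, 0.8]]}}

```text
time_s: 7.35
tool_pos: [0.4977, 0.33, 0.0607]
ee_rot: [0.688, -0.664, -0.203, 0.21]
force: [0.0, -0.2, -0.9]
width: 0.0391
```

Emit:
{"method": "arm_command", "body": {"plan": [[-0.3, 0, -0.4, 0, 0, 0, 0.8], [-0.6, 0, -0.8, 0, 0, 0, 0.8], [-0.6, 0, -0.8, 0, 0, 0, 0.8], [-0.6, 0, -0.8, 0, 0, 0, 0.8]]}}

```text
time_s: 7.68
tool_pos: [0.497, 0.33, 0.0599]
ee_rot: [0.688, -0.664, -0.203, 0.21]
force: [-0.4, 0.1, -1.6]
width: 0.0391
```

Emit:
{"method": "arm_command", "body": {"plan": [[-0.6, 0, -0.8, 0, 0, 0, 0.8], [-0.6, 0, -0.8, 0, 0, 0, 0.8], [-1.1, 0, -1.7, 0, 0, 0, 0.8], [-1.1, 0, -1.7, 0, 0, 0, 0.8], [-1.1, 0, -1.7, 0, 0, 0, 0.8]]}}

```text
time_s: 8.1
tool_pos: [0.496, 0.33, 0.0583]
ee_rot: [0.688, -0.664, -0.203, 0.21]
force: [0.5, -0.1, -1.1]
width: 0.0395
```

Emit:
{"method": "arm_command", "body": {"plan": [[-0.3, 0, -0.4, 0, 0, 0, 0.8], [-0.6, 0, -0.8, 0, 0, 0, 0.8], [-0.6, 0, -0.8, 0, 0, 0, 0.8], [-1.1, 0, -1.7, 0, 0, 0, 0.8], [-1.1, 0, -1.7, 0, 0, 0, 0.8], [-1.1, 0, -1.7, 0, 0, 0, 0.8]]}}

```text
time_s: 8.6
tool_pos: [0.4959, 0.33, 0.0581]
ee_rot: [0.688, -0.665, -0.203, 0.209]
force: [6.8, -2.4, 11.6]
width: 0.039
```

Emit:
{"method": "arm_command", "body": {"plan": [[0.7, 0, 1.1, 0, 0, 0, 0.8], [0.7, 0, 1.1, 0, 0, 0, 0.7], [0.7, 0, 1.1, 0, 0, 0, 0.5], [0.7, 0, 1.1, 0, 0, 0, 0.4], [0.7, 0, 1.1, 0, 0, 0, 0.4], [0.7, 0, 1.1, 0, 0, 0, 0.4]]}}

```text
time_s: 9.1
tool_pos: [0.4955, 0.3299, 0.0576]
ee_rot: [0.688, -0.664, -0.203, 0.211]
force: [1.8, -1.6, 3.0]
width: 0.0553
```

```bash
python3 - <<'E'
from look import *
look("j_s","scene",400,220,100,80,7); o=observe();print(o["tool_pos"],o["width"],o["force"],o["moment"],o["time_s"])
E
```

```text
[0.4955134  0.32991155 0.05754852] 0.05528161851221387 [ 1.6957923  -1.43800471  2.37426976] [-0.14383782 -0.26748231  0.17991995] 9.15
```

View pics/j_s.png

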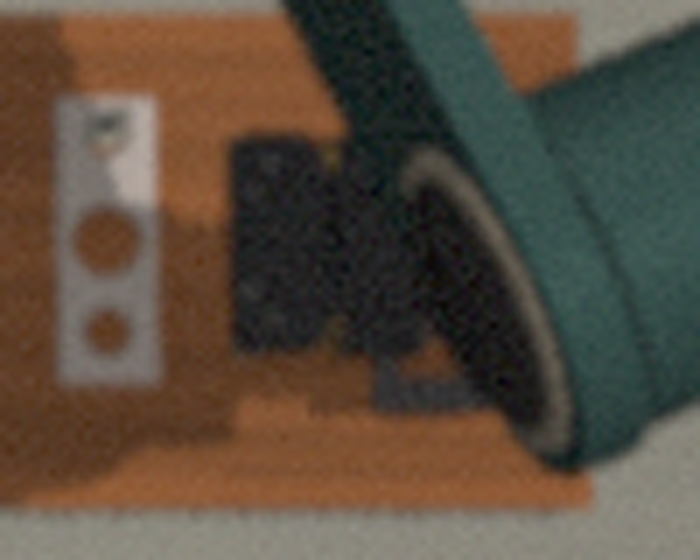

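Emit:
{"method": "arm_command", "body": {"plan": [[1.1, 0, 1.7, 0, 0, 0, 0.4], [4, 0.1, 6, 0, 0, 0, 0.4], [10, 0.3, 15, 0, 0, 0, 0.4], [20, 0.7, 30, 0, 0, 0, 0.4], [35, 1.2, 52, 0, 0, 0, 0.4], [45, 1.5, 70, 0, 0, 0, 0.4], [45, 1.5, 110, 0, -0.05, 0, 0.3], [45, -30, 140, 0, -0.1, 0, 0.2], [45, -70, 150, 0, -0.15, 0, 0.1], [40, -110, 150, 0, -0.2, 0, 0]]}}

```text
time_s: 9.98
tool_pos: [0.5369, 0.2194, 0.2117]
ee_rot: [0.706, -0.682, -0.131, 0.14]
force: [0.8, -1.2, 1.4]
width: 0.0779
```

Emit:
{"method": "arm_command", "body": {"plan": [[-5, -40, 0, 0, -0.05, 0, 0], [-10, -80, 0, 0, -0.1, 0, 0], [-15, -120, 0, 0, -0.15, -0.05, 0], [-20, -160, 0, 0, -0.2, -0.1, 0], [-25, -200, 0, 0, -0.25, -0.15, 0], [-30, -240, 0, 0, -0.3, -0.2, 0]]}}

```text
time_s: 10.48
tool_pos: [0.5053, -0.0218, 0.2089]
ee_rot: [-0.644, 0.763, 0.039, -0.024]
force: [1.2, -0.6, -0.2]
width: 0.0926
```

```bash
python3 - <<'E'
from look import *
look("k_s","scene",380,210,110,90,7); look("k_t","top",170,200,110,90,7);o=observe();print(o["tool_pos"],o["ee_rot"],o["qpos"],o["width"],o["force"],o["time_s"])
E
```

```text
[ 0.50476089 -0.02458846  0.20952368] [-0.64255659  0.76488881  0.03845574 -0.02423414] [-0.10995739 -0.19578361  1.76091769  0.01810882  1.66558412  1.63514903] 0.09311330814416474 [-0.61092402  0.12568232  0.64963633] 10.5833
```

View pics/k_s.png

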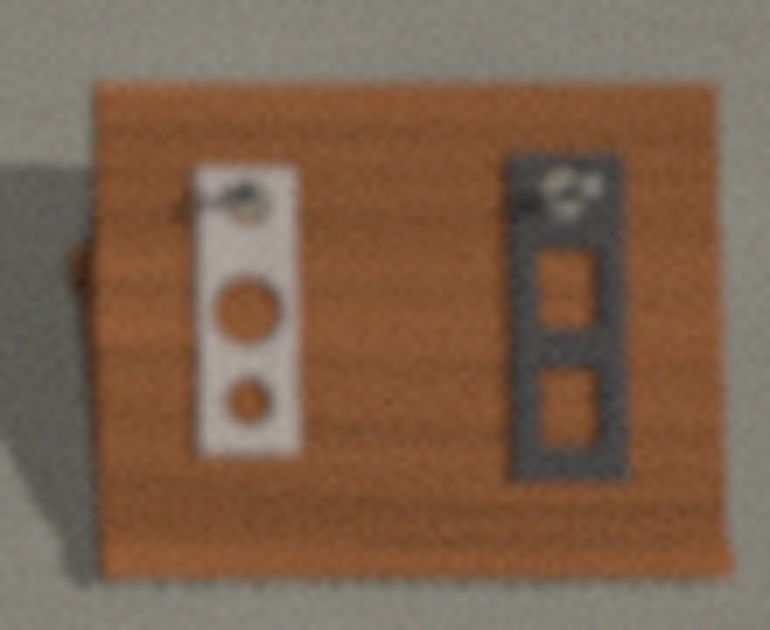

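View pics/k_t.png

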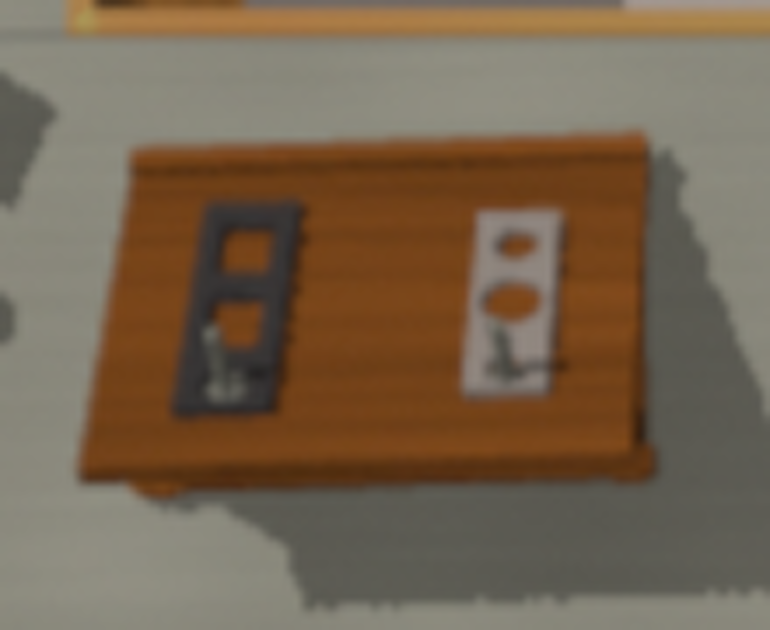

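```bash
python3 - <<'E'
from h import *
np.set_printoptions(precision=4,suppress=True)
o=observe(); a=np.radians(-99.8); x=np.array([np.cos(a),np.sin(a),0]); z=np.array([0,0,-1.]);G=np.stack([x,np.cross(z,x),z],1)
print(R.from_matrix(G@R.from_quat(o["ee_rot"]).as_matrix().T).as_rotvec(), (np.array([.464,-.3103,.10])-o["tool_pos"])*1e3)
E
```

```text
[-0.0276 -0.0866  0.0024] [ -40.7609 -285.7115 -109.5237]
```

Emit:
{"method": "arm_command", "body": {"plan": [[-5, -40, 0, -0.028, -0.087, 0.002, 0], [-12, -80, 0, -0.028, -0.087, 0.002, 0], [-18, -120, 0, -0.028, -0.087, 0.002, 0], [-24, -160, 0, -0.028, -0.087, 0.002, 0], [-30, -200, 0, -0.028, -0.087, 0.002, 0], [-36, -240, 0, -0.028, -0.087, 0.002, 0], [-40.8, -275, -20, -0.028, -0.087, 0.002, 0], [-40.8, -285.7, -60, -0.028, -0.087, 0.002, 0], [-40.8, -285.7, -110, -0.028, -0.087, 0.002, 0], [-40.8, -285.7, -110, -0.028, -0.087, 0.002, 0]]}}

```text
time_s: 11.42
tool_pos: [0.4627, -0.305, 0.0918]
ee_rot: [-0.646, 0.763, 0.005, -0.002]
force: [-0.9, 0.2, -1.2]
width: 0.0933
```

Emit:
{"method": "arm_command", "body": {"plan": [[0, 0, -30, 0, 0, 0, 0.1], [0, 0, -50, 0, 0, 0, 0.1], [0, 0, -65, 0, 0, 0, 0.1], [0, 0, -65, 0, 0, 0, 0.1], [0, 0, -65, 0, 0, 0, 0.1], [0, 0, -65, 0, 0, 0, 0.1], [0, 0, -65, 0, 0, 0, 0.1]]}}

```text
time_s: 12.0
tool_pos: [0.4657, -0.306, 0.0347]
ee_rot: [-0.647, 0.763, 0.0, -0.001]
force: [0.3, 0.7, -0.3]
width: 0.0833
```

```bash
python3 - <<'E'
from look import *
look("l_s","scene",150,190,110,100,7); o=observe();print(o["tool_pos"],o["ee_rot"],o["width"],o["force"],o["time_s"])
E
```

```text
[ 0.46554929 -0.3060386   0.03443643] [-6.46869584e-01  7.62599421e-01  4.74459519e-04 -1.28039717e-03] 0.08371073705917419 [ 0.65203792 -0.11380167  0.4665895 ] 12.05
```

View pics/l_s.png

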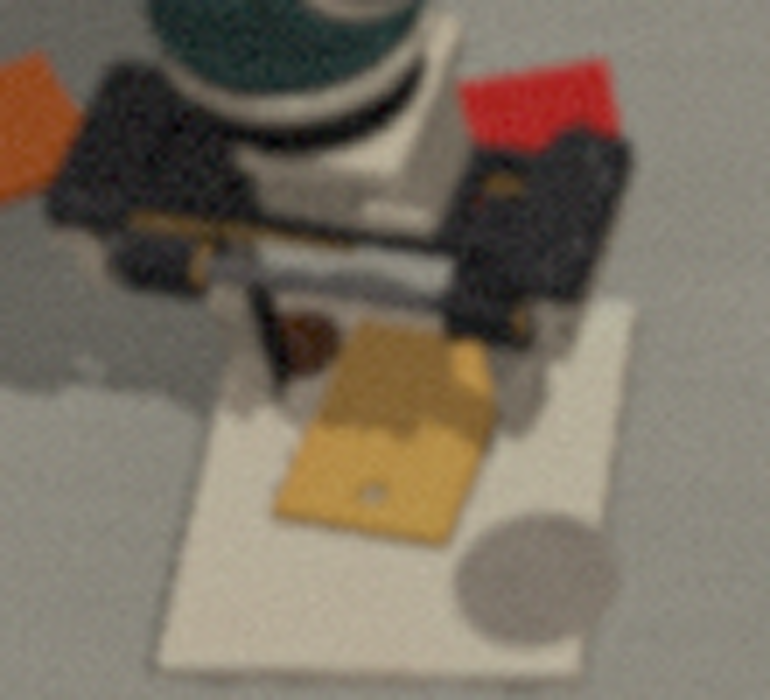

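Emit:
{"method": "arm_command", "body": {"plan": [[-1.5, -4.3, -5, 0, 0, 0, 0.1], [-1.5, -4.3, -12, 0, 0, 0, 0.1], [-1.5, -4.3, -18, 0, 0, 0, 0.1], [-1.5, -4.3, -20.4, 0, 0, 0, 0.1], [-1.5, -4.3, -20.9, 0, 0, 0, 0.1], [-1.5, -4.3, -20.9, 0, 0, 0, 0.1], [-1.5, -4.3, -20.9, 0, 0, 0, 0.1]]}}

```text
time_s: 12.63
tool_pos: [0.4629, -0.31, 0.0122]
ee_rot: [-0.647, 0.763, 0.002, -0.002]
force: [-7.4, 4.9, 15.7]
width: 0.0833
```

Emit:
{"method": "arm_command", "body": {"plan": [[0, 0, 2, 0, 0, 0, 0.1], [0, 0, 2, 0, 0, 0, 0.1], [0, 0, 2, 0, 0, 0, 0.1]]}}

```text
time_s: 12.88
tool_pos: [0.4632, -0.31, 0.0134]
ee_rot: [-0.647, 0.763, 0.002, -0.002]
force: [0.5, -0.1, -0.3]
width: 0.0837
```

```bash
python3 - <<'E'
from look import *
look("m_s","scene",150,190,110,100,7); o=observe();print(o["tool_pos"],o["ee_rot"],o["width"],o["force"],o["time_s"])
E
```

```text
[ 0.46315322 -0.30992398  0.01332464] [-0.64676993  0.76268161  0.0017068  -0.00158462] 0.08371141130907468 [-0.49285587  0.60810601 -0.32281785] 12.9333
```

View pics/m_s.png

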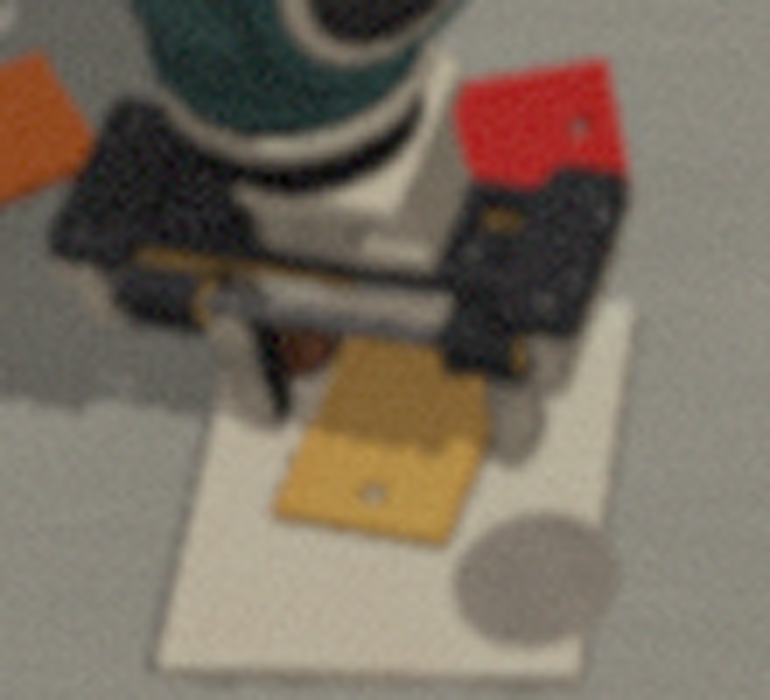

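Emit:
{"method": "arm_command", "body": {"plan": [[0, 0, 0, 0, 0, 0, 0.5], [0, 0, 0, 0, 0, 0, 0.5], [0, 0, 0, 0, 0, 0, 0.5], [0, 0, 0, 0, 0, 0, 0.5], [0, 0, 0, 0, 0, 0, 0.5]], "grip_force": 45}}

```text
time_s: 13.35
tool_pos: [0.4632, -0.3099, 0.0135]
ee_rot: [-0.647, 0.763, 0.002, -0.002]
force: [1.0, 1.3, -1.8]
width: 0.0646
```

Emit:
{"method": "arm_command", "body": {"plan": [[0, 0, 3, 0, 0, 0, 0.5], [0, 0, 15, 0, 0, 0, 0.5], [0, 0, 40, 0, 0, 0, 0.5], [0, 0, 80, 0, 0, 0, 0.5], [0, 0, 120, 0, 0, 0, 0.5], [0, 0, 130, 0, 0, 0, 0.5], [0, 0, 130, 0, 0, 0, 0.5], [0, 0, 130, 0, 0, 0, 0.5]]}}

```text
time_s: 14.02
tool_pos: [0.4632, -0.31, 0.1437]
ee_rot: [-0.647, 0.763, 0.001, -0.002]
force: [-1.1, 0.4, -4.6]
width: 0.065
```

```bash
python3 - <<'E'
from look import *
look("n_s","scene",150,150,100,110,5); o=observe();print(o["tool_pos"],o["ee_rot"],o["width"],o["force"],o["moment"],o["time_s"])
E
```

```text
[ 0.46274093 -0.30964487  0.14227103] [-0.64677867  0.76267209  0.00234418 -0.00177376] 0.0651454129211493 [-0.14502918  0.15466113 -3.41474435] [ 0.02822634  0.00367175 -0.02713186] 14.0667
```

View pics/n_s.png

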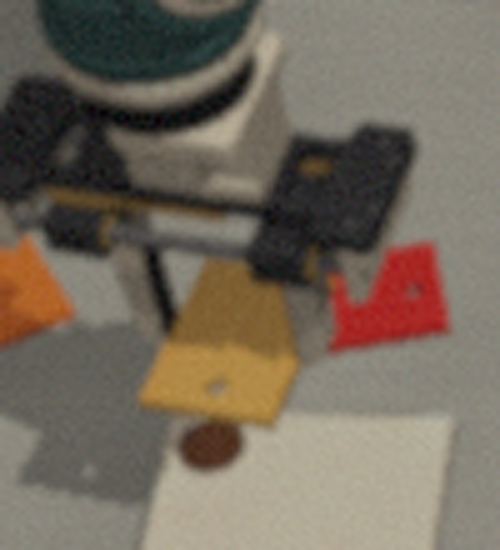

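```bash
python3 - <<'E'
import cv2
f=lambda im,x,y,w,h,s: cv2.resize(im[y:y+h,x:x+w],None,fx=s,fy=s,interpolation=cv2.INTER_CUBIC)
a=(cv2.imread("pics/n_s_full.png")/2.+cv2.imread("pics/k_s_full.png")/2.).astype('uint8'); t=cv2.imread("pics/top0.png")
cv2.imwrite("pics/p.png",cv2.hconcat([f(t,300,178,38,56,10),f(a,300,275,38,56,10)]))
E
```

```text
(no output)
```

View pics/p.png

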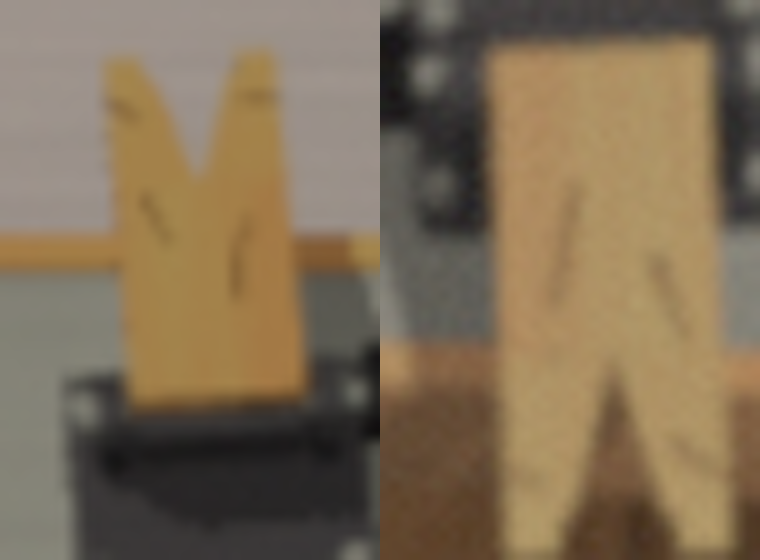

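```bash
python3 - <<'E'
import cv2,numpy as np,glob
f=lambda im,x,y,w,h,s: cv2.resize(im[y:y+h,x:x+w],None,fx=s,fy=s,interpolation=cv2.INTER_CUBIC)
fs=[x for x in glob.glob("pics/*_s*_full.png")]+["pics/scene0.png"]; fs=[x for x in fs if x[5] in "abdlmnks"]
print(len(fs)); a=np.mean([cv2.imread(x).astype(float) for x in fs],0); a=np.clip((a)*1.4,0,255).astype('uint8'); cv2.imwrite("pics/avg_s.png",a)
cv2.imwrite("pics/p2.png",f(a,300,270,40,65,9))
E
```

```text
10
```

View pics/p2.png

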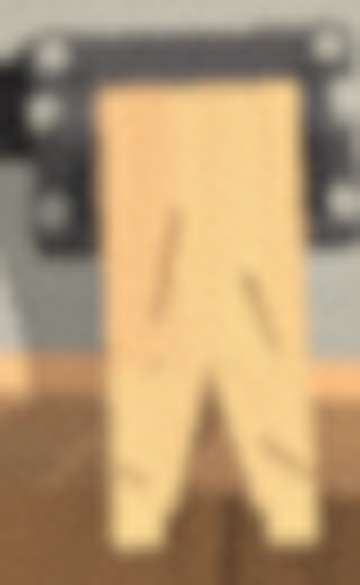

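```bash
cat > fitpin.py <<'E'
from h import *
np.set_printoptions(precision=4,suppress=True)
T=lambda p:px(300,178,10,p); S=lambda p:px(300,270,9,p)
def go(w,bias,fixs=None,vb=True):
    tp=T([(128,398),(308,391),(104,58),(272,48),(197,189)]); sp=S([(300,81),(95,87),(322,546),(112,548),(211,364)])
    M=np.array([[-99,26,0],[-99,-26,0],[22,26,0],[22,-26,0],[-24,0,0]],float)
    Ms=M
    def res(p):
        s=p[4] if fixs is None else fixs
        Rm=pinR(p[3],s); A=proj("top",M/1e3@Rm.T+p[:3])-tp; 
        Q=M.copy(); Q[2:4,2]=-p[5]*1e3
        B=proj("scene",Q/1e3@Rm.T+p[:3])-sp
        A=A.copy()
        B=B+[p[6],p[7]]
        wA=np.ones(5);wA[4]=.5;wB=np.ones(5)*w;wB[4]*=.5
        return np.concatenate([(A*wA[:,None]).ravel(),(B*wB[:,None]).ravel(),[p[6]*bias,p[7]*bias,(p[5]-.016)/.005]])
    r=least_squares(res,[.66,0,.03,.06,.2,.016,0,0],x_scale=[.01,.01,.01,.1,.1,.01,1,1]);return r,res
for w in(0,.3,1):
  for b in(.5,3):
    r,_=go(w,b);print(w,b,r.x[:3],np.degrees(r.x[3:5]),r.x[5:],r.cost)
r,_=go(1,1);print(r.fun[:20].reshape(-1,2))
for s in range(6,24,2):
    r,_=go(1,1,np.radians(s)); print(s,r.cost,r.x)
E
python3 fitpin.py
```

```text
0 0.5 [ 0.6642 -0.0041  0.0204] [ 3.8456 19.9377] [0.016 0.    0.   ] 0.21477126701485116
0 3 [ 0.6642 -0.0041  0.0204] [ 3.8456 19.9377] [0.016 0.    0.   ] 0.21477126701485116
0.3 0.5 [ 0.6633 -0.0041  0.0242] [ 3.8889 20.1407] [ 0.0159 -0.3357 -0.0168] 0.31581417126415323
0.3 3 [ 0.6633 -0.0042  0.0243] [ 3.8897 20.1447] [ 0.0159 -0.021  -0.0009] 0.34675847119424974
1 0.5 [ 0.6633 -0.004   0.0244] [ 4.0895 19.941 ] [ 0.015  -0.5136  0.0082] 1.03402842136731
1 3 [ 0.6633 -0.0046  0.0244] [ 4.0946 19.957 ] [ 0.0151 -0.0912 -0.0023] 1.2387402342256864
[[ 0.2395  0.3549]
 [-0.0043 -0.207 ]
 [-0.0969  0.1223]
 [ 0.2405 -0.0676]
 [ 0.1539 -0.4291]
 [-0.2437 -0.193 ]
 [ 0.7306 -0.1439]
 [-0.6092 -0.0868]
 [ 0.4968  0.4804]
 [-0.0142 -0.1019]]
6 12.746471848393698 [  0.6644  -0.0041   0.0361   0.071  -46.0835   0.0199  -0.3966  -0.2841]
8 9.962650795809147 [  0.6644  -0.0041   0.0342   0.071  -19.6355   0.0187  -0.3911  -0.2474]
10 7.470072021989063 [ 0.6644 -0.0041  0.0324  0.071  20.0357  0.0176 -0.3864 -0.2096]
12 5.315582467276163 [ 0.6643 -0.0041  0.0306  0.0711 46.4839  0.0167 -0.3822 -0.1709]
14 3.5484326092423903 [  0.6641  -0.0041   0.029    0.0711 -19.6358   0.016   -0.3783  -0.1312]
16 2.2203120676676673 [ 0.6639 -0.0041  0.0274  0.0712 33.2607  0.0155 -0.3747 -0.0905]
18 1.3860259250876472 [ 0.6636 -0.0042  0.0258  0.0713 46.4839  0.0152 -0.371  -0.0484]
20 1.1049878036335348 [  0.6633  -0.0042   0.0243   0.0714 -46.0838   0.0151  -0.3672  -0.0045]
22 1.4435418117149046 [  0.6629  -0.0042   0.0229   0.0715 -19.6355   0.0151  -0.3632   0.0419]
```

```bash
cat > tgt.py <<'E'
from h import *
np.set_printoptions(precision=4,suppress=True)
def toolR(yaw,s):
    P=pinR(yaw,s); return np.stack([-P[:,1],np.cross(-P[:,2],-P[:,1]),-P[:,2]],1)
def tgt(notch,yaw,s,h): return np.array(notch)+pinR(yaw,s)@np.array([-30.8,0,1.4+h])/1e3
if __name__=="__main__":
    o=observe(); Ro=R.from_quat(o["ee_rot"]); N=[.6635,-.0043,.0243]; y,s=np.radians(4),np.radians(20)
    D=R.from_matrix(toolR(y,s))*Ro.inv(); print(D.as_rotvec(),o["tool_pos"])
    for h in(60,40,20,10,5,0): print(h,tgt(N,y,s,h),(tgt(N,y,s,h)-o["tool_pos"])*1e3)
    print(pinR(y,s))
E
python3 tgt.py
```

```text
[0.0159 0.3436 0.2316] [ 0.4627 -0.3096  0.1423]
60 [ 0.6556 -0.0049  0.0925] [192.8359 304.7908 -49.7397]
40 [ 0.6488 -0.0053  0.0737] [186.0122 304.3137 -68.5335]
20 [ 0.6419 -0.0058  0.0549] [179.1884 303.8365 -87.3274]
10 [ 0.6385 -0.006   0.0455] [175.7766 303.5979 -96.7243]
5 [ 0.6368 -0.0062  0.0408] [ 174.0706  303.4786 -101.4228]
0 [ 0.6351 -0.0063  0.0361] [ 172.3647  303.3593 -106.1212]
[[ 0.9374 -0.0698  0.3412]
 [ 0.0655  0.9976  0.0239]
 [-0.342   0.      0.9397]]
```

Emit:
{"method": "arm_command", "body": {"plan": [[22, 36, 5, 0, 0, 0.02, 0.5], [44, 70, 10, 0, 0.03, 0.05, 0.5], [66, 104, 10, 0, 0.06, 0.08, 0.5], [88, 138, 10, 0, 0.1, 0.11, 0.5], [110, 172, 10, 0.005, 0.15, 0.14, 0.5], [132, 206, 10, 0.01, 0.2, 0.17, 0.5], [154, 240, 5, 0.015, 0.25, 0.2, 0.5], [175, 275, -10, 0.0159, 0.3, 0.2316, 0.5], [192.8, 304.8, -30, 0.0159, 0.3436, 0.2316, 0.5], [192.8, 304.8, -50, 0.0159, 0.3436, 0.2316, 0.5]]}}

```text
time_s: 14.9
tool_pos: [0.6574, 0.0003, 0.0884]
ee_rot: [0.722, -0.67, -0.12, 0.129]
force: [0.4, 0.1, -3.7]
width: 0.0648
```

Emit:
{"method": "arm_command", "body": {"plan": [[0, 0, 0, 0, 0, 0, 0.5], [0, 0, 0, 0, 0, 0, 0.5], [0, 0, 0, 0, 0, 0, 0.5]]}}

```text
time_s: 15.15
tool_pos: [0.6557, -0.0061, 0.0942]
ee_rot: [0.72, -0.672, -0.118, 0.127]
force: [0.0, -0.8, -2.0]
width: 0.0654
```

```bash
python3 - <<'E'
from look import *
look("q_s","scene",270,230,100,110,7); look("q_t","top",250,140,120,100,6);o=observe();print(o["tool_pos"],o["ee_rot"],o["width"],o["force"],o["moment"],o["time_s"])
E
python3 tgt.py
```

```text
[ 0.65610481 -0.00629119  0.09555376] [ 0.72002641 -0.67235826 -0.11683761  0.1258782 ] 0.06490547479446183 [-0.43336434  0.92555448 -1.97968114] [ 0.03360433 -0.37901896  0.04422082] 15.25
[0.0007 0.0039 0.0012] [ 0.6561 -0.0063  0.0956]
60 [ 0.6556 -0.0049  0.0925] [-0.528   1.4371 -3.0224]
40 [ 0.6488 -0.0053  0.0737] [ -7.3517   0.96   -21.8163]
20 [ 0.6419 -0.0058  0.0549] [-14.1754   0.4828 -40.6101]
10 [ 0.6385 -0.006   0.0455] [-17.5873   0.2442 -50.007 ]
5 [ 0.6368 -0.0062  0.0408] [-19.2932   0.1249 -54.7055]
0 [ 0.6351 -0.0063  0.0361] [-20.9992   0.0057 -59.404 ]
[[ 0.9374 -0.0698  0.3412]
 [ 0.0655  0.9976  0.0239]
 [-0.342   0.      0.9397]]
```

View pics/q_s.png

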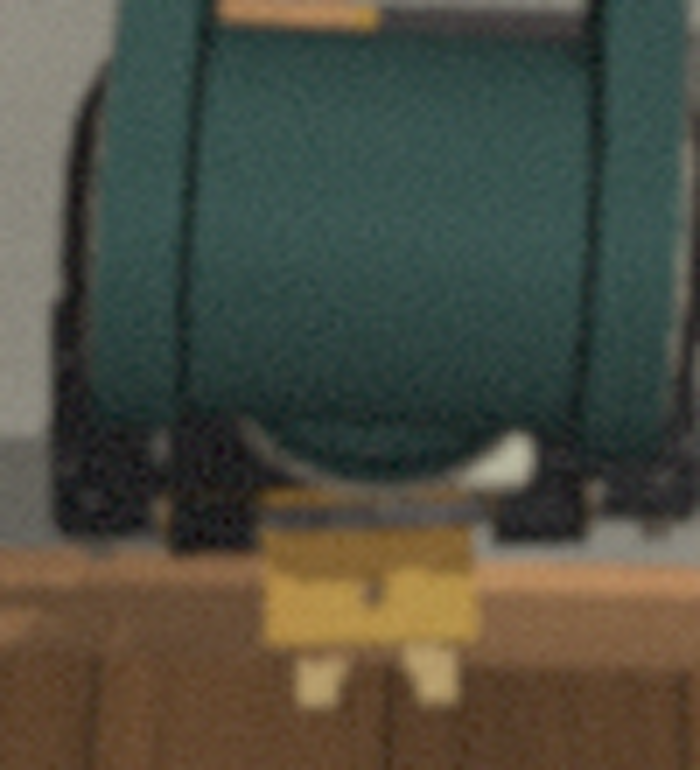

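View pics/q_t.png

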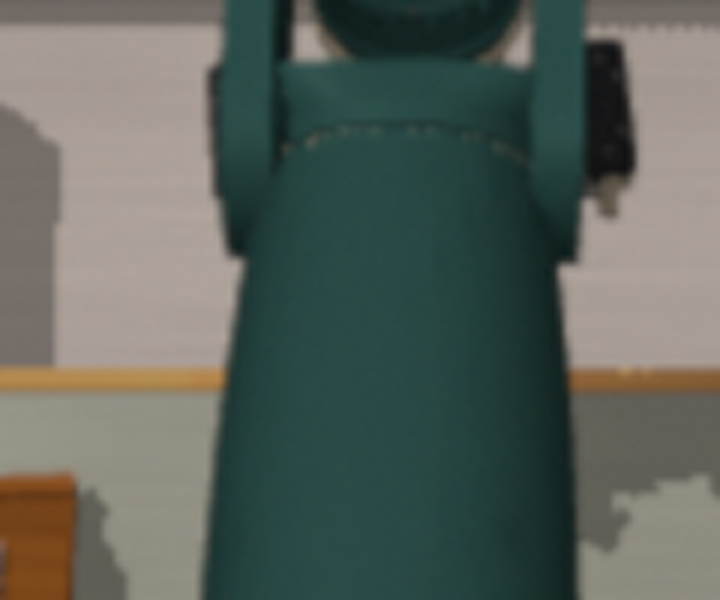

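Emit:
{"method": "arm_command", "body": {"plan": [[-5, 0.3, -13, 0, 0.004, 0.001, 0.5], [-9, 0.5, -26, 0, 0.004, 0.001, 0.5], [-13, 0.5, -38, 0, 0.004, 0.001, 0.5], [-16, 0.5, -46, 0, 0.004, 0.001, 0.5], [-17.6, 0.5, -50, 0, 0.004, 0.001, 0.5], [-17.6, 0.5, -50, 0, 0.004, 0.001, 0.5], [-17.6, 0.5, -50, 0, 0.004, 0.001, 0.5], [-17.6, 0.5, -50, 0, 0.004, 0.001, 0.5]]}}

```text
time_s: 15.92
tool_pos: [0.6389, -0.0047, 0.0443]
ee_rot: [0.721, -0.671, -0.119, 0.128]
force: [0.0, 0.4, -3.1]
width: 0.0651
```

```bash
python3 - <<'E'
from look import *
look("r_s","scene",280,270,80,80,9);o=observe();print(o["tool_pos"],o["ee_rot"],o["width"],o["force"],o["moment"],o["time_s"])
E
python3 tgt.py
```

```text
[ 0.63893092 -0.00470137  0.04441445] [ 0.72054202 -0.67113998 -0.11861655  0.12775144] 0.06488438456486594 [ 0.18139753 -0.89155662 -2.51000373] [ 0.05146643 -0.32616262  0.01246303] 15.9667
[ 0.0006 -0.0013 -0.0012] [ 0.6389 -0.0047  0.0444]
60 [ 0.6556 -0.0049  0.0925] [16.6459 -0.1527 48.1169]
40 [ 0.6488 -0.0053  0.0737] [ 9.8222 -0.6298 29.323 ]
20 [ 0.6419 -0.0058  0.0549] [ 2.9985 -1.107  10.5292]
10 [ 0.6385 -0.006   0.0455] [-0.4134 -1.3456  1.1323]
5 [ 0.6368 -0.0062  0.0408] [-2.1194 -1.4649 -3.5662]
0 [ 0.6351 -0.0063  0.0361] [-3.8253 -1.5842 -8.2647]
[[ 0.9374 -0.0698  0.3412]
 [ 0.0655  0.9976  0.0239]
 [-0.342   0.      0.9397]]
```

View pics/r_s.png

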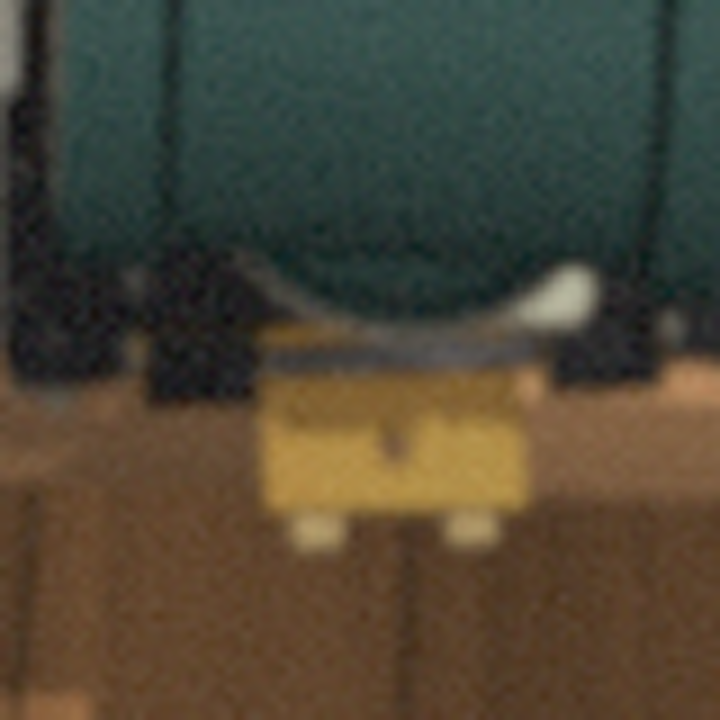

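Emit:
{"method": "arm_command", "body": {"plan": [[-1, 0, -2.8, 0, 0, 0, 0.5], [-2.1, -0.1, -5.6, 0, 0, 0, 0.5], [-2.1, -0.1, -5.6, 0, 0, 0, 0.5], [-2.1, -0.1, -5.6, 0, 0, 0, 0.5], [-2.1, -0.1, -5.6, 0, 0, 0, 0.5]]}}

```text
time_s: 16.38
tool_pos: [0.6364, -0.0048, 0.0382]
ee_rot: [0.72, -0.671, -0.119, 0.128]
force: [-0.3, 0.5, -2.4]
width: 0.0649
```

```bash
cat > st.py <<'E'
from tgt import *
# several readings (camera calls let a little time pass)
Fs=[];Ms=[];Ps=[]
for i in range(4):
    snapshot("scene"); o=observe();Fs.append(o["force"]);Ms.append(o["moment"]);Ps.append(o["tool_pos"])
F=np.mean(Fs,0);M=np.mean(Ms,0);n=pinR(np.radians(4),np.radians(20))
Rt=R.from_quat(o["ee_rot"]).as_matrix();print("t",o["time_s"],"pos",np.mean(Ps,0),"rot err",(R.from_matrix(toolR(np.radians(4),np.radians(20)))*R.from_matrix(Rt).inv()).as_rotvec())
print("F",F,"Fpin",n.T@F,"M",M,"Mpin",n.T@M,"w",o["width"], "slope",np.degrees(np.arctan2(-Rt[0,2],-Rt[2,2])))
E
python3 st.py
```

```text
t 16.5833 pos [ 0.6364 -0.0048  0.0382] rot err [ 0.0006 -0.0023 -0.0012]
F [-0.1775  0.1869 -3.3315] Fpin [ 0.9853  0.1988 -3.1867] M [ 0.0534 -0.3873 -0.0113] Mpin [ 0.0286 -0.3901 -0.0016] w 0.06527013878272006 slope 20.082820634968982
```

Emit:
{"method": "arm_command", "body": {"plan": [[-0.5, 0, -1.4, 0, 0, 0, 0.5], [-0.5, 0, -1.4, 0, 0, 0, 0.5], [-0.5, 0, -1.4, 0, 0, 0, 0.5]]}}

```text
time_s: 16.83
tool_pos: [0.6358, -0.0048, 0.0366]
ee_rot: [0.72, -0.671, -0.119, 0.128]
force: [-0.4, -0.9, -2.3]
width: 0.0649
```

Emit:
{"method": "arm_command", "body": {"plan": [[-0.3, 0, -0.9, 0, 0, 0, 0.5], [-0.3, 0, -0.9, 0, 0, 0, 0.5], [-0.3, 0, -0.9, 0, 0, 0, 0.5]]}}

```text
time_s: 17.08
tool_pos: [0.6355, -0.0048, 0.0358]
ee_rot: [0.72, -0.671, -0.119, 0.128]
force: [0.5, -0.6, -3.1]
width: 0.065
```

```bash
python3 st.py
```

```text
t 17.2833 pos [ 0.6356 -0.0048  0.0359] rot err [ 0.0006 -0.0024 -0.0012]
F [ 0.3338  0.1821 -3.0718] Fpin [ 1.3754  0.1584 -2.7683] M [ 0.0467 -0.3457 -0.0107] Mpin [ 0.0248 -0.3481 -0.0024] w 0.06508066453359126 slope 20.089822502608634
```

Possibly grazing; keep stepping.

Emit:
{"method": "arm_command", "body": {"plan": [[-0.2, 0, -0.5, 0, 0, 0, 0.5], [-0.2, 0, -0.5, 0, 0, 0, 0.5], [-0.2, 0, -0.5, 0, 0, 0, 0.5]]}}

```text
time_s: 17.53
tool_pos: [0.6354, -0.0048, 0.0353]
ee_rot: [0.72, -0.671, -0.119, 0.128]
force: [-0.5, 0.2, -3.3]
width: 0.0651
```

Emit:
{"method": "arm_command", "body": {"plan": [[-0.2, 0, -0.5, 0, 0, 0, 0.5], [-0.2, 0, -0.5, 0, 0, 0, 0.5], [-0.2, 0, -0.5, 0, 0, 0, 0.5]]}}

```text
time_s: 17.78
tool_pos: [0.6351, -0.0048, 0.0348]
ee_rot: [0.72, -0.671, -0.119, 0.128]
force: [0.4, -0.2, -2.8]
width: 0.0648
```

```bash
python3 st.py
```

```text
t 17.9833 pos [ 0.6352 -0.0048  0.0348] rot err [ 0.0006 -0.0024 -0.0011]
F [ 0.2315  0.251  -2.6861] Fpin [ 1.1522  0.2342 -2.4391] M [ 0.0492 -0.3649  0.0006] Mpin [ 0.022  -0.3674  0.0086] w 0.0651257345814311 slope 20.092053261173504
```

Emit:
{"method": "arm_command", "body": {"plan": [[-0.2, 0, -0.5, 0, 0, 0, 0.5], [-0.2, 0, -0.5, 0, 0, 0, 0.5], [-0.3, 0, -0.9, 0, 0, 0, 0.5], [-0.3, 0, -0.9, 0, 0, 0, 0.5]]}}

```text
time_s: 18.32
tool_pos: [0.6348, -0.0048, 0.0339]
ee_rot: [0.72, -0.671, -0.119, 0.128]
force: [-0.6, 0.1, -2.1]
width: 0.0649
```

```bash
python3 st.py
```

```text
t 18.5167 pos [ 0.6349 -0.0048  0.0339] rot err [ 0.0006 -0.0024 -0.0012]
F [-0.5358  0.2046 -2.86  ] Fpin [ 0.4893  0.2415 -2.8654] M [ 0.0454 -0.3432 -0.0068] Mpin [ 0.0224 -0.3455  0.0009] w 0.06505459694533047 slope 20.093851721162054
```

Emit:
{"method": "arm_command", "body": {"plan": [[-0.2, 0, -0.5, 0, 0, 0, 0.5], [-0.2, 0, -0.5, 0, 0, 0, 0.5], [-0.3, 0, -0.9, 0, 0, 0, 0.5], [-0.3, 0, -0.9, 0, 0, 0, 0.5]]}}

```text
time_s: 18.85
tool_pos: [0.6348, -0.0048, 0.0335]
ee_rot: [0.721, -0.671, -0.119, 0.128]
force: [0.6, -0.1, 3.2]
width: 0.0651
```

```bash
python3 st.py
```

```text
t 19.05 pos [ 0.6348 -0.0048  0.0335] rot err [ 0.0006 -0.0018 -0.0012]
F [0.3774 0.1806 3.747 ] Fpin [-0.9159  0.1539  3.6541] M [ 0.0195 -0.0104 -0.01  ] Mpin [ 0.021  -0.0117 -0.003 ] w 0.06493566667762155 slope 20.05909222870646
```

Emit:
{"method": "arm_command", "body": {"plan": [[-0.1, 0, -0.3, 0, 0, 0, 0.5], [-0.1, 0, -0.3, 0, 0, 0, 0.5], [-0.1, 0, -0.3, 0, 0, 0, 0.5]]}}

```text
time_s: 19.3
tool_pos: [0.6348, -0.0048, 0.0334]
ee_rot: [0.72, -0.671, -0.119, 0.128]
force: [0.5, 0.4, 6.2]
width: 0.0648
```

```bash
python3 st.py; python3 - <<'E'
from look import *
look("u_s","scene",280,270,80,80,9)
E
```

```text
t 19.5 pos [ 0.6348 -0.0048  0.0334] rot err [ 0.0006 -0.0016 -0.0012]
F [ 0.856  -0.0226  7.2263] Fpin [-1.6706 -0.0823  7.082 ] M [ 0.0487  0.2056 -0.0241] Mpin [ 0.0674  0.2017 -0.0012] w 0.06532327613343754 slope 20.04499131532822
```

View pics/u_s.png

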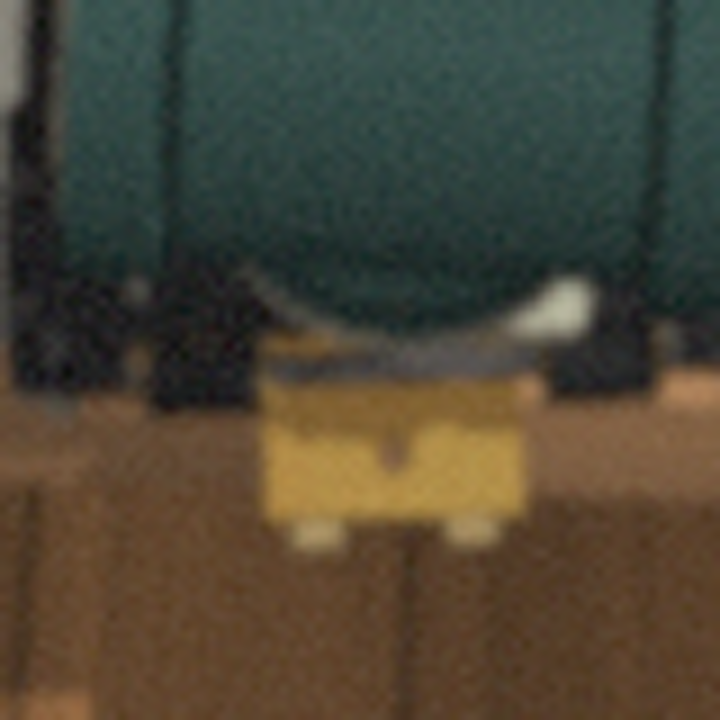

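```bash
python3 - <<'E'
from tgt import *
y,s=np.radians(4),np.radians(20);P=pinR(y,s)
for N in([.6635,-.0043,.0243],):
  N=np.array(N)
  for m in([16,-33,0],[16,33,0],[16,-33,6],[22,-26,0],[22,-26,-15],[22,26,-15],[0,0,6],[-24,0,0]):
    print(m,(proj("scene",N+P@np.array(m)/1e3)[0]-[280,270]+.5)*9-.5)
# notch implied by TCP (blank frame from tool)
o=observe();Rt=R.from_quat(o["ee_rot"]).as_matrix(); B=np.stack([np.cross(-Rt[:,0],-Rt[:,2]),-Rt[:,0],-Rt[:,2]],1); b=o["tool_pos"]-B@np.array([-.8,0,1.4])/1e3
print("blank",b,"hole",b+B@[.030,0,0], "rel pin",(P.T@(b+B@[.030,0,0]-N))*1e3)
for m in([46,-33,0],[46,33,0],[46,-33,6],[30,0,6]): print(m,(proj("scene",b+B@np.array(m)/1e3)[0]-[280,270]+.5)*9-.5)
E
```

```text
[16, -33, 0] [271.1851 520.9971]
[16, 33, 0] [527.5811 512.2985]
[16, -33, 6] [271.0519 516.9969]
[22, -26, 0] [299.1387 543.4038]
[22, -26, -15] [299.1564 553.0135]
[22, 26, -15] [499.2294 546.1892]
[0, 0, 6] [397.5729 450.5492]
[-24, 0, 0] [393.6752 363.0378]
blank [ 0.635  -0.0048  0.0318] hole [ 0.6631 -0.0028  0.0215] rel pin [ 0.692   1.5002 -2.6859]
[46, -33, 0] [277.2085 525.3743]
[46, 33, 0] [533.101  516.4905]
[46, -33, 6] [277.1239 521.4388]
[30, 0, 6] [403.3208 454.9802]
```

```bash
python3 - <<'E'
import cv2,numpy as np
a=cv2.imread("pics/u_s_full.png"); a=np.clip(a*1.3,0,255).astype('uint8')
cv2.imwrite("pics/v.png",cv2.resize(a[305:340,300:345],None,fx=16,fy=16,interpolation=cv2.INTER_CUBIC))
E
```

```text
(no output)
```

View pics/v.png

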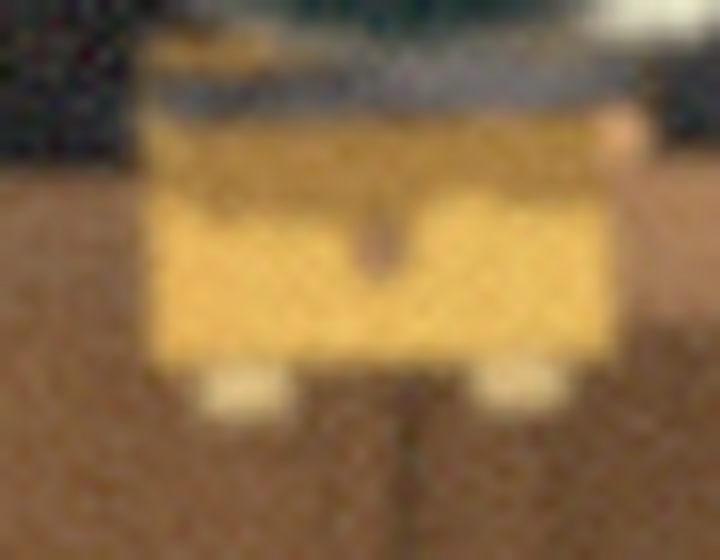

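Emit:
{"method": "arm_command", "body": {"plan": [[0, 0, 0, -0.0014, 0.02, 0, 0.5], [0, 0, 0, -0.0014, 0.02, 0, 0.5], [0, 0, 0, -0.0014, 0.02, 0, 0.5]]}}

```text
time_s: 19.8
tool_pos: [0.6348, -0.0048, 0.0334]
ee_rot: [0.719, -0.67, -0.126, 0.135]
force: [-0.1, 0.5, 9.2]
width: 0.0649
```

```bash
python3 st.py
```

```text
t 20.0 pos [ 0.6348 -0.0048  0.0334] rot err [ 0.0021 -0.0224 -0.0012]
F [0.8169 0.3065 8.553 ] Fpin [-2.1394  0.2488  8.3233] M [ 0.0067  0.2251 -0.0175] Mpin [ 0.027   0.2241 -0.0088] w 0.06519722318735523 slope 21.236830752965318
```

Emit:
{"method": "arm_command", "body": {"plan": [[0, 0, 0, 0.0028, -0.04, 0, 0.5], [0, 0, 0, 0.0028, -0.04, 0, 0.5], [0, 0, 0, 0.0028, -0.04, 0, 0.5]]}}

```text
time_s: 20.25
tool_pos: [0.6349, -0.0048, 0.0334]
ee_rot: [0.722, -0.672, -0.112, 0.121]
force: [4.1, -0.2, 8.1]
width: 0.0649
```

```bash
python3 st.py
```

```text
t 20.45 pos [ 0.6349 -0.0048  0.0334] rot err [-0.0007  0.0175 -0.0011]
F [3.0884 0.2467 8.8871] Fpin [-0.1283  0.0307  9.4108] M [ 0.0317 -0.0284 -0.0165] Mpin [ 0.0335 -0.0306 -0.0054] w 0.06479167696633943 slope 18.952792435408153
```

Emit:
{"method": "arm_command", "body": {"plan": [[0, 0, 0, -0.001, 0.014, 0, 0.5], [0, 0, 0.1, -0.001, 0.014, 0, 0.5], [0, 0, 0.1, -0.001, 0.014, 0, 0.5]]}}

```text
time_s: 20.7
tool_pos: [0.6349, -0.0048, 0.0334]
ee_rot: [0.721, -0.671, -0.117, 0.126]
force: [1.8, 0.7, 8.7]
width: 0.0646
```

```bash
python3 st.py
```

```text
t 20.9 pos [ 0.6349 -0.0048  0.0334] rot err [ 0.0003  0.0032 -0.0012]
F [ 2.5777 -0.1146  8.4049] Fpin [-0.4658 -0.2941  8.7747] M [0.035  0.0156 0.0105] Mpin [0.0302 0.0131 0.0222] w 0.06495846064443472 slope 19.7695618238227
```

Emit:
{"method": "arm_command", "body": {"plan": [[0.05, 0, 0.15, 0, 0, 0, 0.5], [0.05, 0, 0.15, 0, 0, 0, 0.5], [0.05, 0, 0.15, 0, 0, 0, 0.5]]}}

```text
time_s: 21.15
tool_pos: [0.6349, -0.0048, 0.0334]
ee_rot: [0.721, -0.671, -0.117, 0.126]
force: [2.6, 0.8, 8.4]
width: 0.0646
```

```bash
python3 st.py; python3 - <<'E'
from look import *
look("w_s","scene",280,190,220,140,3.6);o=observe();print(o["time_s"])
E
```

```text
t 21.35 pos [ 0.6349 -0.0048  0.0334] rot err [ 0.0003  0.0032 -0.0012]
F [ 2.5873 -0.0812  7.6903] Fpin [-0.2102 -0.2614  8.1073] M [ 0.026  -0.1031  0.0213] Mpin [ 0.0103 -0.1046  0.0265] w 0.0650544232229955 slope 19.77215114032546
21.4
```

View pics/w_s.png

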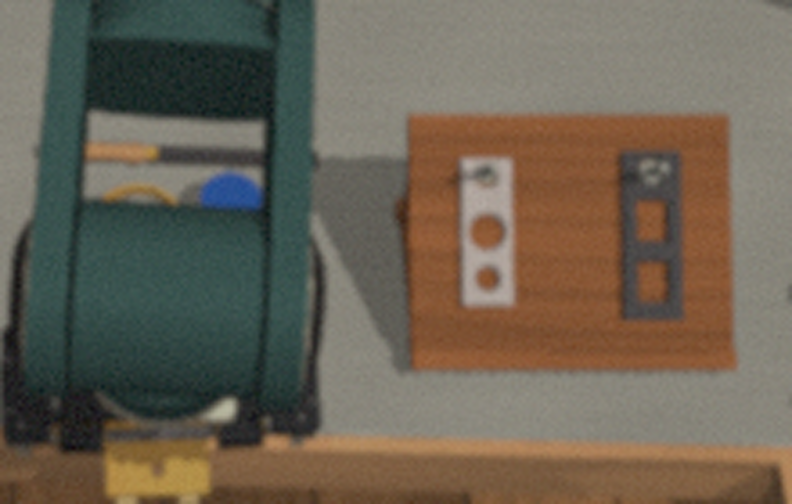

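```bash
python3 - <<'E'
from plant import *
o=observe(); print(o["force"],o["width"],o["time_s"]); print(finish_job())
E
```

```text
[ 2.26295514 -0.26257531  7.72304998] 0.06452863805320473 21.4
the job is handed in; nothing more can be done
None
```

The template hangs on the rack's free peg, and the blank is gripped and pressed flat on the bench pin. I handed the job in at 21.4 s.

- **Template:** Both cameras show it hanging by its round hole on the free peg, lying back against the board, released. The last scene picture still shows it there.
- **Blank position:** It lies lengthwise along the pin, centred on the prongs to within about 1 mm. The camera puts its hole over the notch to within 1–2 mm.
- **Slope:** The tool is tilted 19.8°, against a slope of about 20° fitted from the pictures. A 1° tilt test each way moved the estimated centre of the contact force by only about ±8 mm. That fits a flush seat, but it rests on an estimated lever arm for the wrist sensor.
- **Push:** The wrist reads about 8 N square to the face. Adding the blank's own weight (about 3 N), the contact force is about 11 N.
- **Bystanders:** The last picture shows the file, spool and bangle where they were. I did not recheck the others.

**Disagreements:**
- The camera heights were 2–3 mm too high at both the rack and the pin, so I found both surfaces by touch.
- The scene camera was off by up to 4 mm at height.
- While I was lowering to grip the blank, the fingertips briefly touched the soldering board with about 16 N.

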